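# Push the last tub home under the lane guard

## Robot

A 6-joint arm with a two-finger parallel gripper is mounted at the origin on a cart in front of the work surface, level with it; the furniture and walls round the work are solid. World frame = base frame: x ahead of the robot, y to its left, z up, the work surface at z = 0. Lengths are in m, angles in rad, forces in N, time in s.
With the tool pointing down it reaches from about 0.325 to 0.9 m from the base axis. Payload 6.1 kg.
Tool frame: the origin (TCP) lies at the very end of the fingers, on their centre line; the grasp point (between the pads) lies 19 mm behind it; z points along the fingers, y is the direction in which the jaws open and shut (so a half turn about z gives the same grasp; the last joint's range is limited). The gripper opens to 87 mm and grips with 3 to 60 N. Pads are 19 mm wide; open, the fingers measure 117 mm over their backs; the gripper's body (75 mm by 190 mm) begins 51 mm behind the grasp point.
Start: joints at [-1.372, 0.22, 1.526, -0, 1.395, -0.126], TCP at [0.199, -0.592, 0.223] pointing down, gripper open.
Joint ranges: [-2.98, 2.98], [-0.91, 2.08], [0.09, 2.57], [-1.24, 4.39], [0.2, 2.65], [-2.68, 2.68]. Speed limits (rad/s): [2.57, 2.57, 3.01, 3.14, 3.14, 3.14].

## Interface

Orientations are given as [roll, pitch, yaw] about the fixed x, y, z axes, in that order (R = Rz(yaw) Ry(pitch) Rx(roll)).
In Python, from cell import ctrl, viewer gives the robot as it stands.
- The arm moves only by the tool send_rows, never from a script. Its argument "targets" is a list of rows, each an object with "claw": the opening, from 0 (shut) to 1 (fully open); "slide": the shift along the tool's x, y, z in cm, a list of three; "yaw": the turn about the tool's z in rad. A call has 1 to 12 rows; each row shifts and turns the pose as measured when the row begins, along the tool's axes as they then stand; what a row does not reach is not made up. A row lasts 1/10 s, in which the tool goes at most 50 mm and 8.59 degrees, less where a joint would pass 70% of its speed; a pose out of reach is approached as far as the arm can. A call is refused whole if a number of a shift passes 5 or a number of a turn 0.15, either way. A call with a gripper value outside its range is refused whole. The fingers move at their own pace and stop on an object; "squeeze" is the grip in N (left out, the last holds). Time passes only in rows, so rows that do not move let the fingers close. It gives the time, the measured TCP pose, the force and the opening at its end, in the units of the state.
- ctrl.sense(): the state, without advancing time (a new reading comes with each control period).
- viewer.get_image(name): name is "scene" or "top" or "wrist"; returns the picture (400x640x3 uint8, red, green, blue); there is no depth.
- viewer.camera_model(name): a dict with "fx", "fy", "cx", "cy" (pixels), "k1" (the pictures are not rectified: a ray, as slopes to the right and down, at radius r is drawn at 1 + k1 r^2 times it, then the intrinsics apply), "world_to_cam" (4x4, takes a point from world to camera coordinates). Camera axes: x right, y down, z forward; pixel columns grow to the right and rows downward; lengths in m; the calibration is good to about 2 mm. A picture is of the moment at which its call begins: read the wrist's pose just before it. camera_model takes no time and is no camera call; for the wrist camera it gives the pose at the moment of the call.
- ctrl.sign_off(): hands the job in, once; it reports no verdict.
The state is a dict: "time": time; "joint_positions": joint angles; "joint_vel": joint speeds; "joint_torque": joint torques, N m; "position": TCP position; "ee_rot": TCP orientation; "force": force on the tool from outside, world axes, zero at the start; "ft_torque": the same for the moment, N m; "gripper_width": finger opening in m.
Only numpy, scipy, OpenCV 4.12 (cv2) and the standard library are available. Lean on these libraries where they do the work, as an engineer would, in place of code of your own. Each camera call takes 0.05 s, during which the arm holds its last target.

## Task

One more tub of cotton buds belongs in the guarded tub lane. Pick up the tub standing on the small stand beside the lane, stand it upright in the open mouth of the lane, and push it in under the clear guard until all three tubs stand upright and touching, in one closed-up row against the end stop. Do not knock any tub over or disturb the other things on the bench.

Things in the scene. Friction and masses are not known exactly. Their poses are not given: they have to be found in the camera images.
- tub_lane: Fixed lane, 299 mm long, 96 wide: smooth white deck 85 mm above the worktop, green guide strips 16 mm high and 66 mm apart, clear guard on thin posts. Origin on the worktop under its middle; own +y runs along the lane out of the open mouth, -y to the end stop, x across, z up. In its frame: stop face y = -135 mm (grey plate 92 mm high), guard y = -143 to +61, open mouth y = +61 to +156.
- lane_stop (a point): Foot of the end stop's face on the lane's centre line, at deck height (85 mm); axes as the lane's. Tub centres of the finished row lie at y = 29, 87 and 145 mm from it.
- guard_edge (a point): Deck point on the centre line straight below the guard's front edge, 196 mm from the stop; axes as the lane's. Above it the guard's underside is 92 mm and its yellow lip's top 101 mm over the deck. In the mouth the guides flare from 66 to 74 mm apart. In the finished row the last tub's outer side is 22 mm inside this edge, so a pushing tool must slant in under it.
- tub_loose: The tub to load, standing at either end of the stand: clear round tub of cotton buds with white top, 58 mm across, 80 mm high, 62 g or so. Origin at the centre of its underside, z up.
- tub_stand: Fixed small steel stand next to the end-stop end of the lane: flat top 92 x 156 mm, 85 mm above the worktop like the deck, carrying the tub to load and a white cone, either way round. Origin on the worktop under its middle.
- tub_near: Same kind of tub, already in the lane under the guard, the one nearer to the mouth, standing with a gap; origin at the centre of its underside.
- tub_far: Same kind of tub, already in the lane, the one nearer to the end stop; origin at the centre of its underside.
- cone: Bystander: white roving cone with brown core, 46 mm across, 69 high, on the stand beside the tub; leave it alone. Origin at the middle of its underside.
- cutters: Bystander: yellow-handled side cutters; leave it alone. Origin at the middle of its underside.
- spanner: Bystander: steel double-ended spanner, 151 mm; leave it alone. Origin at the middle of its underside.
- hexkey: Bystander: black L-shaped hex key, 78 mm; leave it alone. Origin at the middle of its underside.
Not all that is in view belongs to the job. What is shaped like the tub_loose but pink is not meant.

How it is judged:
By the outcome, as a careful person would: the job done as asked, in the order asked, and still so for the second after the job is handed in, with the robot touching nothing.
It also fails if it takes over 58 s, if anything falls off the work surface, if the arm or the gripper's body presses on something with over 40 N, if the wrist force passes 120 N, or if a joint passes its speed limit or range.

## Working session

There is one attempt and no reset: what is moved stays moved. The work goes in short steps, Python scripts to look and compute and a tool call to move; the robot and the scene stay as the last step left them, time stands still between calls to the robot, and variables do not carry over. Pictures are saved under pics/ and viewed, and the job is handed in when it is done.

Besides the shell and the picture viewer there is one more tool, called after "Emit:" as name([rows], argument=value, ...), one row to a line, values as JSON. send_rows: Moves the arm, as the interface text tells. Its arguments: {"type":"object","properties":{"targets":{"type":"array"},"squeeze":{"type":"number"}},"required":["targets"]}

```bash
mkdir -p pics; ls
python3 - <<'E'
from cell import ctrl, viewer
import cv2, numpy as np
print({k:np.round(v,3).tolist() for k,v in ctrl.sense().items()})
for n in ("scene","top","wrist"):
    im=viewer.get_image(n); cv2.imwrite(f"pics/{n}0.png",im[:,:,::-1])
    m=viewer.camera_model(n); print(n,m["fx"],m["cx"],m["cy"],m["k1"],np.round(m["world_to_cam"],3).tolist())
E
```

```text
pics
{'time': 0.0, 'joint_positions': [-1.372, 0.221, 1.528, -0.0, 1.395, -0.126], 'joint_vel': [-0.003, -0.001, 0.002, 0.001, 0.001, 0.001], 'joint_torque': [0.001, -49.461, -38.738, 0.07, 0.057, -0.0], 'position': [0.199, -0.592, 0.221], 'ee_rot': [-3.14, -0.0, 0.325], 'force': [0.678, 0.701, 0.086], 'ft_torque': [0.035, -0.061, -0.021], 'gripper_width': 0.087}
scene 495.04902468070196 312.85080518901714 197.03630384473203 -0.11422365900512975 [[0.742, -0.67, 0.013, -0.55], [-0.343, -0.397, -0.851, 0.201], [0.576, 0.627, -0.525, 1.082], [0.0, 0.0, 0.0, 1.0]]
top 422.26608003699795 322.1828362716266 204.04201214092012 -0.09195732124020815 [[0.02, -1.0, -0.01, -0.171], [-0.993, -0.019, -0.118, 0.564], [0.118, 0.012, -0.993, 0.922], [0.0, 0.0, 0.0, 1.0]]
wrist 282.9899189424637 319.43004275260006 200.49703586833104 -0.04480213272349002 [[0.319, -0.948, -0.002, -0.624], [-0.912, -0.307, 0.273, -0.033], [-0.259, -0.086, -0.962, 0.39], [0.0, 0.0, 0.0, 1.0]]
```

View pics/scene0.png

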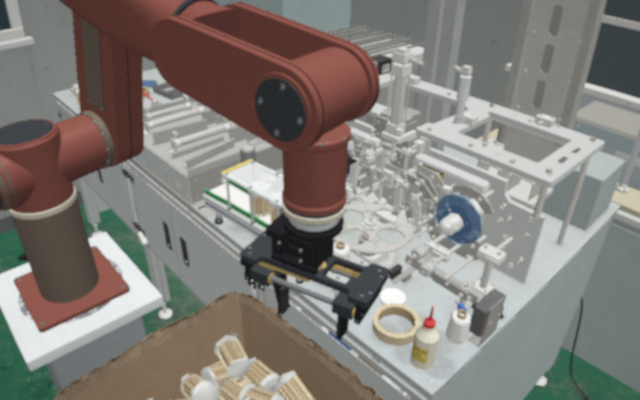

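View pics/top0.png

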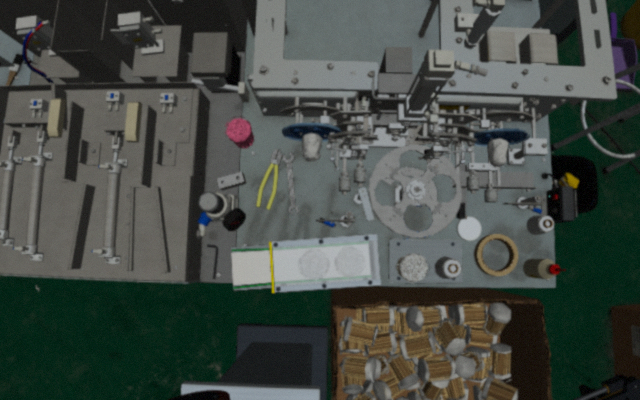

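View pics/wrist0.png

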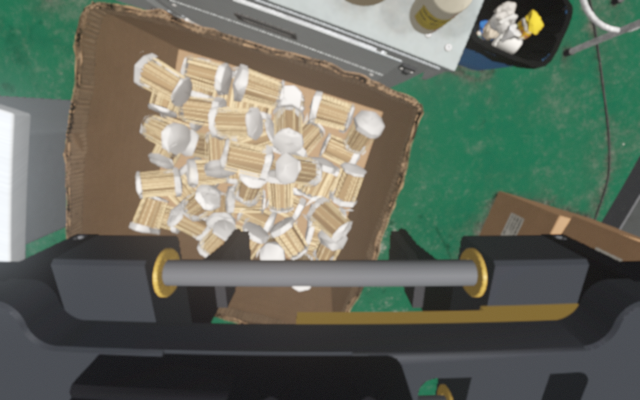

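```bash
cat > h.py <<'E'
import numpy as np, cv2
from cell import ctrl, viewer
def K(m): return np.array([[m["fx"],0,m["cx"]],[0,m["fy"],m["cy"]],[0,0,1.]])
def ray(m,px):
    px=np.array(px,float).reshape(-1,1,2)
    u=cv2.undistortPoints(px,K(m),np.array([m["k1"],0,0,0,0.]))[:,0]
    T=np.array(m["world_to_cam"]);R=T[:3,:3];t=T[:3,3]
    return -R.T@t, np.c_[u,np.ones(len(u))]@R
def on_z(m,px,z):
    o,d=ray(m,px); return o+d*((z-o[2])/d[:,2])[:,None]
def proj(m,P):
    T=np.array(m["world_to_cam"]);P=np.array(P,float).reshape(-1,3)
    return cv2.projectPoints(P,cv2.Rodrigues(T[:3,:3])[0],T[:3,3],K(m),np.array([m["k1"],0,0,0,0.]))[0][:,0]
E
python3 - <<'E'
import cv2
a=cv2.imread("pics/top0.png")
cv2.imwrite("pics/top0_lane.png",cv2.resize(a[225:300,225:385],None,fx=5,fy=5,interpolation=cv2.INTER_CUBIC))
cv2.imwrite("pics/top0_stand.png",cv2.resize(a[225:300,375:485],None,fx=7,fy=7,interpolation=cv2.INTER_CUBIC))
E
```

```text
(no output)
```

View pics/top0_lane.png

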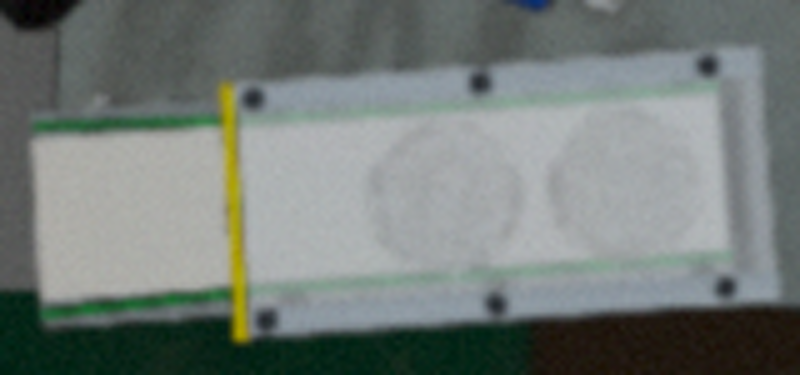

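View pics/top0_stand.png

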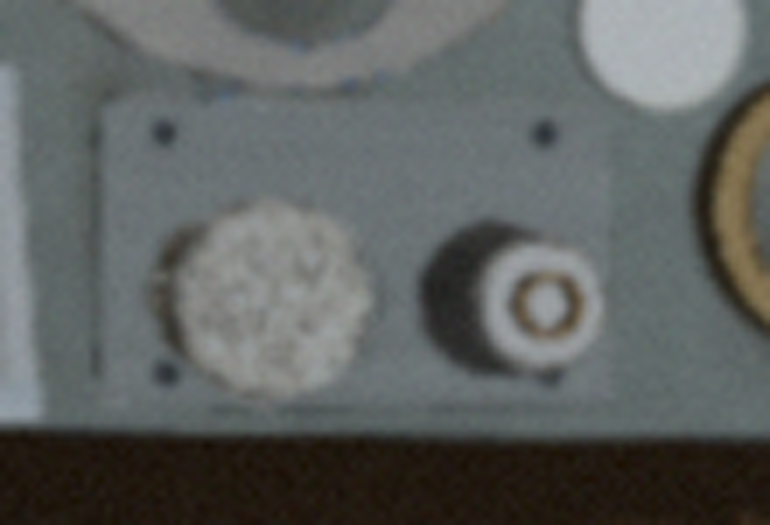

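Run:
```python
from h import *
m=viewer.camera_model("top")
L=lambda x,y:(225+x/5-.4,225+y/5-.4)
S=lambda x,y:(375+x/7-.43,225+y/7-.43)
p=lambda n,q,z:print(n,np.round(on_z(m,[q],z)[0]*1000,1))
p("tub top",S(272,299),.165)
p("cone top",S(543,303),.154)
for q in [(105,97),(612,105),(98,402),(608,408)]: p("stand",S(*q),.085)
p("lip a",L(228,85),.186);p("lip b",L(240,340),.186)
p("mouth deck a",L(34,136),.085);p("mouth deck b",L(41,303),.085)
p("guide a",L(33,120),.101);p("guide b",L(43,318),.101)
p("guide far a",L(716,90),.101);p("guide far b",L(730,255),.101)
p("nearTub",L(447,192),.165);p("farTub",L(627,182),.165)
p("stop foot?",L(718,90),.177);p("stop",L(732,250),.177)
for q in [(253,98),(480,82),(708,65),(266,320),(496,303),(726,288)]: p("bolt",L(*q),.18)
```

```text
tub top [ 432.7 -338.4  165. ]
cone top [ 432.3 -416.8  154. ]
stand [ 490.4 -304.1   85. ]
stand [ 490.5 -459.2   85. ]
stand [ 399.1 -302.5   85. ]
stand [ 399.2 -457.    85. ]
lip a [476.  -64.9 186. ]
lip b [381.4 -72.4 186. ]
mouth deck a [455.2  30.6  85. ]
mouth deck b [385.2  24.9  85. ]
guide a [461.8  27.7 101. ]
guide b [380.3  20.3 101. ]
guide far a [ 480.3 -256.4  101. ]
guide far b [ 412.5 -262.9  101. ]
nearTub [ 437.5 -147.6  165. ]
farTub [ 442.6 -216.4  165. ]
stop foot? [ 478.1 -249.8  177. ]
stop [ 418.1 -255.7  177. ]
bolt [471.5 -73.8 180. ]
bolt [ 479.3 -159.5  180. ]
bolt [ 487.4 -245.6  180. ]
bolt [388.5 -81.2 180. ]
bolt [ 396.8 -167.2  180. ]
bolt [ 404.  -253.3  180. ]
```

Add to h.py:
```python
from scipy.spatial.transform import Rotation as Ro
def delta(target):
    s=ctrl.sense(); R=Ro.from_euler("xyz",s["ee_rot"]).as_matrix()
    d=R.T@(np.array(target)-np.array(s["position"]))*100
    print("t",round(float(np.ravel(s["time"])[0]),2),"pos",np.round(s["position"],4),"rpy",np.round(s["ee_rot"],3),"F",np.round(s["force"],1),"w",np.round(s["gripper_width"],4),"\n q",np.round(s["joint_positions"],3),"\n tool d cm",np.round(d,2))
```

```text
(no output)
```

Emit:
send_rows([
  {"claw": 1, "slide": [0, 0, -2], "yaw": -0.134},
  {"claw": 1, "slide": [0, 0, -1], "yaw": -0.134},
  {"claw": 1, "slide": [0, 0, 0], "yaw": -0.134},
  {"claw": 1, "slide": [0, 0, 0], "yaw": -0.134},
  {"claw": 1, "slide": [0, 0, 0], "yaw": -0.134},
  {"claw": 1, "slide": [0, 0, 0], "yaw": -0.134},
  {"claw": 1, "slide": [0, 0, 0], "yaw": -0.134},
  {"claw": 1, "slide": [0, 0, 0], "yaw": -0.134},
  {"claw": 1, "slide": [0, 0, 0], "yaw": -0.134},
  {"claw": 1, "slide": [0, 0, 0], "yaw": -0.134},
  {"claw": 1, "slide": [0, 0, 0], "yaw": 0},
])

```text
time: 1.25
position: [0.1988, -0.5891, 0.2474]
ee_rot: [-3.141, -0.011, 1.719]
force: [0.5, 0.5, 0.2]
gripper_width: 0.0871
```

Run:
```python
from h import *
delta([.4327,-.3384,.23])
```

```text
t 1.25 pos [ 0.1988 -0.5891  0.2474] rpy [-3.141 -0.011  1.719] F [0.5 0.5 0.2] w 0.0871 
 q [-1.372  0.207  1.496  0.     1.45  -1.521] 
 tool d cm [21.31 26.84  1.97]
```

Emit:
send_rows([
  {"claw": 1, "slide": [2.6, 3.2, 0], "yaw": 0.055},
  {"claw": 1, "slide": [2.8, 3.4, 0], "yaw": 0},
  {"claw": 1, "slide": [2.8, 3.4, 0], "yaw": 0},
  {"claw": 1, "slide": [2.8, 3.4, 0], "yaw": 0},
  {"claw": 1, "slide": [2.8, 3.4, 0], "yaw": 0},
  {"claw": 1, "slide": [2.8, 3.4, 0], "yaw": 0},
  {"claw": 1, "slide": [2, 2.5, 0], "yaw": 0},
  {"claw": 1, "slide": [1, 1.2, 0], "yaw": 0},
  {"claw": 1, "slide": [0, 0, 0], "yaw": 0},
])

```text
time: 2.15
position: [0.4264, -0.365, 0.2467]
ee_rot: [-3.139, -0.014, 1.621]
force: [-0.1, -0.2, 1.0]
gripper_width: 0.0871
```

Run:
```python
from h import *
delta([.4327,-.3384,.122])
m=viewer.camera_model("wrist");im=viewer.get_image("wrist");cv2.imwrite("pics/w1.png",im[:,:,::-1])
print(proj(m,[.4327,-.3384,.165]),proj(m,[.4327,-.3384,.085]))
```

```text
t 2.15 pos [ 0.4264 -0.365   0.2467] rpy [-3.139 -0.014  1.621] F [-0.1 -0.2  1. ] w 0.0871 
 q [-0.853  0.062  1.656  0.007  1.435 -0.904] 
 tool d cm [ 2.46  0.8  12.5 ]
[[328.48452724 179.14327074]] [[326.51087912 166.15109344]]
```

View pics/w1.png

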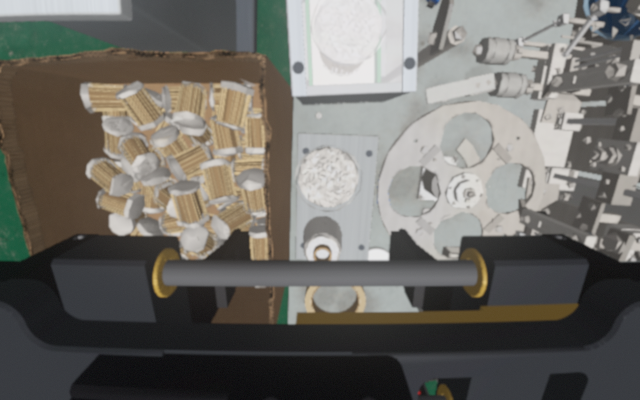

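The tub's top is at (328,178), 1 px from the top-camera prediction of (328,179). The cone with the brown core is at (323,247), so the tub is confirmed.

Emit:
send_rows([
  {"claw": 1, "slide": [1.2, 0.4, 1], "yaw": -0.03},
  {"claw": 1, "slide": [1.2, 0.4, 1], "yaw": 0},
  {"claw": 1, "slide": [0, 0, 0], "yaw": 0},
  {"claw": 1, "slide": [0, 0, 0], "yaw": 0},
])

```text
time: 2.6
position: [0.4297, -0.3408, 0.224]
ee_rot: [-3.137, -0.015, 1.647]
force: [0.4, 0.3, 0.0]
gripper_width: 0.0869
```

Run:
```python
from h import *
delta([.4327,-.3384,.122])
```

```text
t 2.6 pos [ 0.4297 -0.3408  0.224 ] rpy [-3.137 -0.015  1.647] F [0.4 0.3 0. ] w 0.0869 
 q [-0.818  0.048  1.715  0.006  1.394 -0.895] 
 tool d cm [ 0.07  0.36 10.2 ]
```

Emit:
send_rows([
  {"claw": 1, "slide": [0, 0.3, 2], "yaw": 0},
  {"claw": 1, "slide": [0, 0, 2], "yaw": 0},
  {"claw": 1, "slide": [0, 0, 2], "yaw": 0},
  {"claw": 1, "slide": [0, 0, 2], "yaw": 0},
  {"claw": 1, "slide": [0, 0, 1], "yaw": 0},
  {"claw": 1, "slide": [0, 0, 0], "yaw": 0},
  {"claw": 1, "slide": [0, 0, 0], "yaw": 0},
])

```text
time: 3.3
position: [0.4312, -0.3437, 0.1334]
ee_rot: [-3.139, -0.01, 1.64]
force: [0.8, -0.1, -0.6]
gripper_width: 0.0866
```

Run:
```python
from h import *
delta([.4327,-.3384,.122])
```

```text
t 3.3 pos [ 0.4312 -0.3437  0.1334] rpy [-3.139 -0.01   1.64 ] F [ 0.8 -0.1 -0.6] w 0.0866 
 q [-0.819  0.134  1.798  0.005  1.218 -0.89 ] 
 tool d cm [0.51 0.19 1.14]
```

Emit:
send_rows([
  {"claw": 1, "slide": [0.3, 0.1, 0.6], "yaw": 0},
  {"claw": 1, "slide": [0.2, 0.1, 0.6], "yaw": 0},
  {"claw": 1, "slide": [0, 0, 0], "yaw": 0},
  {"claw": 1, "slide": [0, 0, 0], "yaw": 0},
])

```text
time: 3.7
position: [0.4343, -0.3396, 0.1235]
ee_rot: [3.141, -0.006, 1.64]
force: [-0.1, 0.7, -0.0]
gripper_width: 0.0872
```

Run:
```python
from h import *
delta([.4327,-.3384,.122])
m=viewer.camera_model("wrist");im=viewer.get_image("wrist");cv2.imwrite("pics/w2.png",im[:,:,::-1])
```

```text
t 3.7 pos [ 0.4343 -0.3396  0.1235] rpy [ 3.141 -0.006  1.64 ] F [-0.1  0.7 -0. ] w 0.0872 
 q [-0.81   0.142  1.811  0.005  1.194 -0.881] 
 tool d cm [ 0.13 -0.16  0.15]
```

View pics/w2.png

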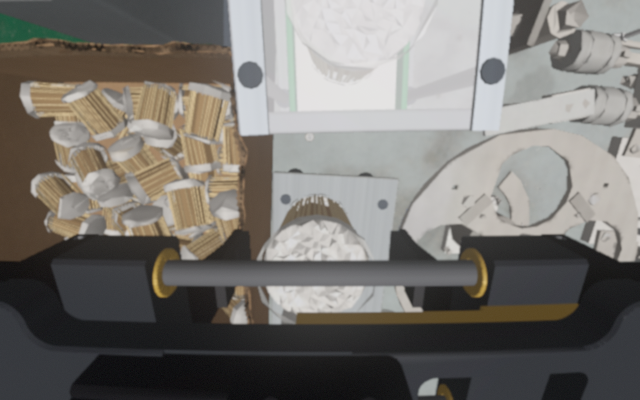

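The tub's top sits between the fingers, centred near (315,265). I'll close on it.

Emit:
send_rows([
  {"claw": 0, "slide": [0, 0, 0], "yaw": 0},
  {"claw": 0, "slide": [0, 0, 0], "yaw": 0},
  {"claw": 0, "slide": [0, 0, 0], "yaw": 0},
  {"claw": 0, "slide": [0, 0, 0], "yaw": 0},
  {"claw": 0, "slide": [0, 0, 0], "yaw": 0},
  {"claw": 0, "slide": [0, 0, 0], "yaw": 0},
], squeeze=12)

```text
time: 4.35
position: [0.4346, -0.3399, 0.1242]
ee_rot: [3.14, -0.006, 1.64]
force: [0.8, 1.0, 0.3]
gripper_width: 0.057
```

Emit:
send_rows([
  {"claw": 0, "slide": [0, 0, -1], "yaw": 0},
  {"claw": 0, "slide": [0, 0, -2], "yaw": 0},
  {"claw": 0, "slide": [0, 0, -3], "yaw": 0},
  {"claw": 0, "slide": [0, 0, -3], "yaw": 0},
  {"claw": 0, "slide": [0, 0, -3], "yaw": 0},
  {"claw": 0, "slide": [0, 0, -3], "yaw": 0},
  {"claw": 0, "slide": [0, 0, -2], "yaw": 0},
  {"claw": 0, "slide": [0, 0, -1], "yaw": 0},
  {"claw": 0, "slide": [0, 0, 0], "yaw": 0},
])

```text
time: 5.25
position: [0.4334, -0.34, 0.3148]
ee_rot: [3.141, -0.006, 1.64]
force: [0.2, -0.1, -0.9]
gripper_width: 0.0566
```

Run:
```python
from h import *
delta([.4245,-.0198,.30])
```

```text
t 5.25 pos [ 0.4334 -0.34    0.3148] rpy [ 3.141 -0.006  1.64 ] F [ 0.2 -0.1 -0.9] w 0.0566 
 q [-0.811  0.     1.594  0.005  1.552 -0.881] 
 tool d cm [32.    1.33  1.69]
```

Emit:
send_rows([
  {"claw": 0, "slide": [1.5, 0.1, 0], "yaw": 0},
  {"claw": 0, "slide": [3, 0.1, 0], "yaw": 0},
  {"claw": 0, "slide": [3, 0.1, 0], "yaw": 0},
  {"claw": 0, "slide": [3, 0.1, 0], "yaw": 0},
  {"claw": 0, "slide": [3, 0.1, 0], "yaw": 0},
  {"claw": 0, "slide": [3, 0.1, 0], "yaw": 0},
  {"claw": 0, "slide": [3, 0.1, 0], "yaw": 0},
  {"claw": 0, "slide": [3, 0.1, 0], "yaw": 0},
  {"claw": 0, "slide": [3, 0.1, 0], "yaw": 0},
  {"claw": 0, "slide": [3, 0.1, 0], "yaw": 0},
  {"claw": 0, "slide": [2, 0.1, 0], "yaw": 0},
  {"claw": 0, "slide": [1, 0, 0], "yaw": 0},
])

```text
time: 6.45
position: [0.411, -0.002, 0.299]
ee_rot: [-3.116, -0.027, 1.638]
force: [-0.1, -0.6, -0.5]
gripper_width: 0.0571
```

Run:
```python
from h import *
delta([.4245,-.0198,.30])
```

```text
t 6.45 pos [ 0.411 -0.002  0.299] rpy [-3.116 -0.027  1.638] F [-0.1 -0.6 -0.5] w 0.0571 
 q [-0.213 -0.332  1.914  0.019  1.591 -0.281] 
 tool d cm [-1.86  1.22 -0.18]
```

Emit:
send_rows([
  {"claw": 0, "slide": [-0.9, 0.6, 0], "yaw": 0},
  {"claw": 0, "slide": [-0.9, 0.6, 0], "yaw": -0.01},
  {"claw": 0, "slide": [0, 0, 0], "yaw": 0},
  {"claw": 0, "slide": [0, 0, 0], "yaw": 0},
])

```text
time: 6.85
position: [0.4237, -0.0202, 0.2954]
ee_rot: [-3.112, -0.028, 1.651]
force: [-0.3, 0.0, -0.5]
gripper_width: 0.0571
```

Run:
```python
from h import *
delta([.4245,-.0198,.127])
for n in("wrist","scene","top"):
    im=viewer.get_image(n);cv2.imwrite(f"pics/{n}3.png",im[:,:,::-1])
```

```text
t 6.85 pos [ 0.4237 -0.0202  0.2954] rpy [-3.112 -0.028  1.651] F [-0.3  0.  -0.5] w 0.0571 
 q [-0.248 -0.29   1.889  0.017  1.579 -0.328] 
 tool d cm [-0.43  0.58 16.82]
```

View pics/wrist3.png

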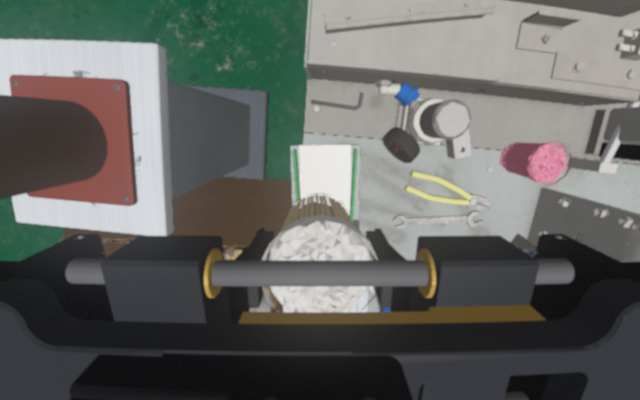

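View pics/scene3.png

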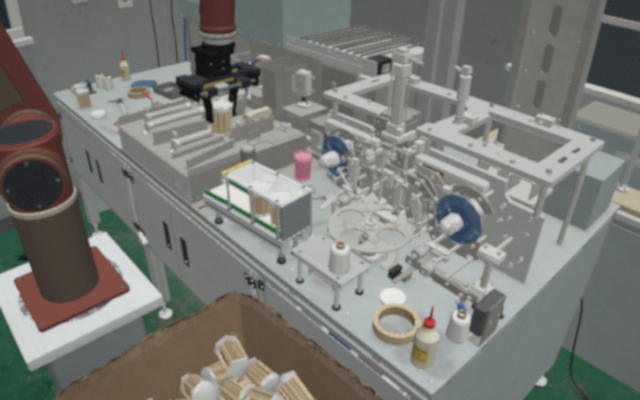

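Emit:
send_rows([
  {"claw": 0, "slide": [0, 0, 1], "yaw": 0},
  {"claw": 0, "slide": [0, 0.1, 2], "yaw": 0},
  {"claw": 0, "slide": [-0.1, 0.1, 2], "yaw": 0},
  {"claw": 0, "slide": [-0.1, 0.1, 2], "yaw": 0},
  {"claw": 0, "slide": [-0.1, 0.1, 2], "yaw": 0},
  {"claw": 0, "slide": [-0.1, 0.1, 2], "yaw": 0},
  {"claw": 0, "slide": [0, 0.1, 1], "yaw": 0},
  {"claw": 0, "slide": [0, 0, 0], "yaw": 0},
  {"claw": 0, "slide": [0, 0, 0], "yaw": 0},
])

```text
time: 7.9
position: [0.4253, -0.0205, 0.1684]
ee_rot: [-3.114, -0.027, 1.65]
force: [0.4, 0.5, -0.8]
gripper_width: 0.0566
```

Run:
```python
from h import *
delta([.4245,-.0198,.127])
for n in("wrist","scene","top"):
    im=viewer.get_image(n);cv2.imwrite(f"pics/{n}4.png",im[:,:,::-1])
a=cv2.imread("pics/scene4.png");cv2.imwrite("pics/scene4c.png",cv2.resize(a[100:270,150:350],None,fx=3.5,fy=3.5,interpolation=cv2.INTER_CUBIC))
```

```text
t 7.9 pos [ 0.4253 -0.0205  0.1684] rpy [-3.114 -0.027  1.65 ] F [ 0.4  0.5 -0.8] w 0.0566 
 q [-0.248 -0.2    2.055  0.018  1.322 -0.332] 
 tool d cm [-0.04  0.05  4.14]
```

View pics/scene4c.png

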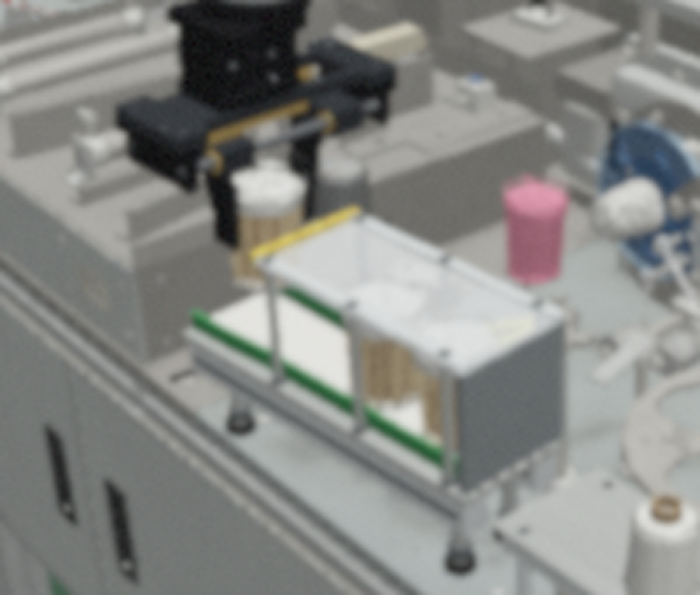

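View pics/wrist4.png

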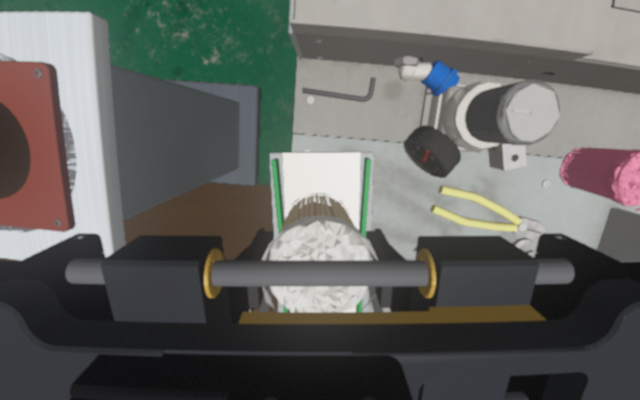

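The tub (centre column 320 in the wrist view) sits midway between the green guides (277 and 366). I'll lower it further.

Emit:
send_rows([
  {"claw": 0, "slide": [0, 0, 1], "yaw": 0},
  {"claw": 0, "slide": [0, 0, 1], "yaw": 0},
  {"claw": 0, "slide": [0, 0, 1], "yaw": 0},
  {"claw": 0, "slide": [0, 0, 0.6], "yaw": 0},
  {"claw": 0, "slide": [0, 0, 0.3], "yaw": 0},
  {"claw": 0, "slide": [0, 0, 0.2], "yaw": 0},
  {"claw": 0, "slide": [0, 0, 0], "yaw": 0},
])

```text
time: 8.75
position: [0.4254, -0.0197, 0.1257]
ee_rot: [-3.117, -0.026, 1.65]
force: [-0.1, 0.3, 0.5]
gripper_width: 0.0571
```

Run:
```python
from h import *
delta([.4245,-.0198,.125])
```

```text
t 8.75 pos [ 0.4254 -0.0197  0.1257] rpy [-3.117 -0.026  1.65 ] F [-0.1  0.3  0.5] w 0.0571 
 q [-0.246 -0.151  2.098  0.018  1.226 -0.332] 
 tool d cm [-0.01 -0.09  0.07]
```

Emit:
send_rows([
  {"claw": 0, "slide": [-0.7, 0, 0], "yaw": 0},
  {"claw": 0, "slide": [-0.7, 0, 0], "yaw": 0},
  {"claw": 0, "slide": [-0.7, 0, 0], "yaw": 0},
  {"claw": 0, "slide": [-0.4, 0, 0], "yaw": 0},
  {"claw": 0, "slide": [0, 0, 0], "yaw": 0},
  {"claw": 0, "slide": [0, 0, 0], "yaw": 0},
])

```text
time: 9.35
position: [0.4286, -0.0479, 0.1263]
ee_rot: [-3.12, -0.025, 1.649]
force: [0.1, -0.1, -1.3]
gripper_width: 0.0565
```

Run:
```python
from h import *
delta([.4269,-.0466,.125])
for n in("wrist","scene","top"):
    im=viewer.get_image(n);cv2.imwrite(f"pics/{n}5.png",im[:,:,::-1])
a=cv2.imread("pics/scene5.png");cv2.imwrite("pics/scene5c.png",cv2.resize(a[100:270,150:350],None,fx=3.5,fy=3.5,interpolation=cv2.INTER_CUBIC))
```

```text
t 9.35 pos [ 0.4286 -0.0479  0.1263] rpy [-3.12  -0.025  1.649] F [ 0.1 -0.1 -1.3] w 0.0565 
 q [-0.307 -0.139  2.086  0.016  1.224 -0.391] 
 tool d cm [ 0.14 -0.16  0.13]
```

View pics/scene5c.png

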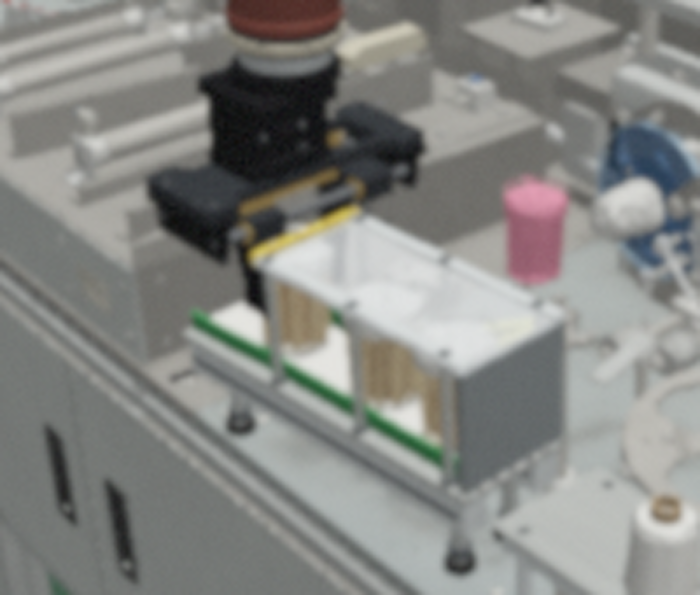

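View pics/wrist5.png

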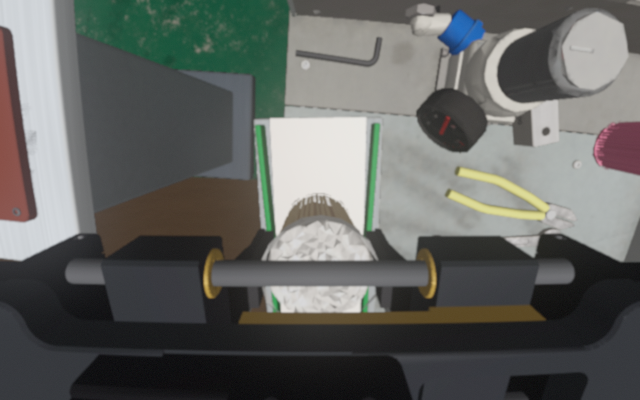

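Emit:
send_rows([
  {"claw": 0, "slide": [0, -0.15, 0.15], "yaw": 0},
  {"claw": 0, "slide": [0, 0, 0], "yaw": 0},
  {"claw": 0.75, "slide": [0, 0, 0], "yaw": 0},
  {"claw": 0.75, "slide": [0, 0, 0], "yaw": 0},
  {"claw": 0.95, "slide": [0, 0, 0], "yaw": 0},
  {"claw": 0.95, "slide": [0, 0, 0], "yaw": 0},
  {"claw": 0.95, "slide": [0, 0, 0], "yaw": 0},
])

```text
time: 10.2
position: [0.4271, -0.047, 0.1249]
ee_rot: [-3.12, -0.025, 1.651]
force: [-0.3, -0.8, 0.2]
gripper_width: 0.0792
```

Run:
```python
from h import *
delta([.4245,-.0198,.3])
im=viewer.get_image("wrist");cv2.imwrite(f"pics/wrist6.png",im[:,:,::-1])
```

```text
t 10.2 pos [ 0.4271 -0.047   0.1249] rpy [-3.12  -0.025  1.651] F [-0.3 -0.8  0.2] w 0.0792 
 q [-0.306 -0.142  2.091  0.016  1.221 -0.392] 
 tool d cm [  3.16  -0.41 -17.43]
```

View pics/wrist6.png

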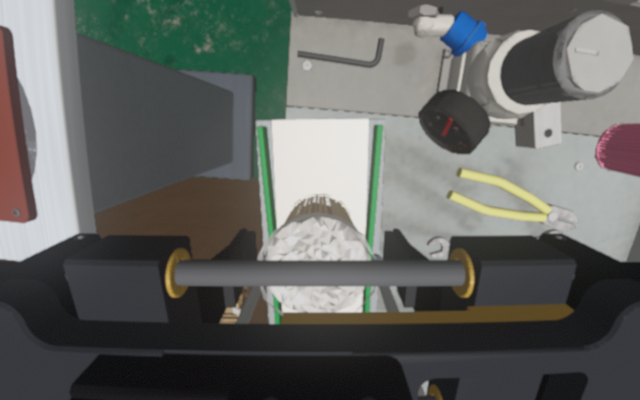

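The tub is released and standing, centred between the guides at (320,265). I'll rise and move off to look for a way to slant the tool: stretching past the arm's reach outwards along −y.

Emit:
send_rows([
  {"claw": 0.95, "slide": [0, 0, -1], "yaw": 0},
  {"claw": 0.95, "slide": [0, 0, -2], "yaw": 0},
  {"claw": 0.95, "slide": [0, 0, -3], "yaw": 0},
  {"claw": 0.95, "slide": [0, 0, -4], "yaw": 0},
  {"claw": 0.6, "slide": [0, 0, -4], "yaw": 0},
  {"claw": 0, "slide": [0, 0, -3], "yaw": 0},
  {"claw": 0, "slide": [0, 0, -1], "yaw": 0},
  {"claw": 0, "slide": [0, 0, 0], "yaw": 0},
])

```text
time: 11.05
position: [0.4302, -0.051, 0.3149]
ee_rot: [-3.12, -0.025, 1.651]
force: [-0.3, -0.6, -1.0]
gripper_width: 0.0587
```

Emit:
send_rows([
  {"claw": 0, "slide": [-2, -1, 0], "yaw": 0},
  {"claw": 0, "slide": [-4.4, -2.3, 0], "yaw": 0},
  {"claw": 0, "slide": [-4.4, -2.3, 0], "yaw": 0},
  {"claw": 0, "slide": [-4.4, -2.3, 0], "yaw": 0},
  {"claw": 0, "slide": [-4.4, -2.3, 0], "yaw": 0},
  {"claw": 0, "slide": [-4.4, -2.3, 0], "yaw": 0},
  {"claw": 0, "slide": [-4.4, -2.3, 0], "yaw": 0},
  {"claw": 0, "slide": [-4.4, -2.3, 0], "yaw": 0},
  {"claw": 0, "slide": [-4.4, -2.3, 0], "yaw": 0},
  {"claw": 0, "slide": [-4.4, -2.3, 0], "yaw": 0},
  {"claw": 0, "slide": [-4.4, -2.3, 0], "yaw": 0},
  {"claw": 0, "slide": [0, 0, 0], "yaw": 0},
])

```text
time: 12.25
position: [0.2188, -0.5304, 0.2793]
ee_rot: [-3.108, -0.055, 1.657]
force: [0.6, 0.6, -0.4]
gripper_width: 0.0006
```

Run:
```python
from h import *
delta([.09,-.85,.35])
im=viewer.get_image("top");cv2.imwrite(f"pics/top7.png",im[:,:,::-1])
im=im[:,:,::-1]
cv2.imwrite("pics/top7c.png",cv2.resize(im[225:300,225:385],None,fx=5,fy=5,interpolation=cv2.INTER_CUBIC))
```

```text
t 12.25 pos [ 0.2188 -0.5304  0.2793] rpy [-3.108 -0.055  1.657] F [ 0.6  0.6 -0.4] w 0.0006 
 q [-1.303  0.119  1.537 -0.023  1.546 -1.389] 
 tool d cm [-30.29 -15.88  -8.21]
```

View pics/top7c.png

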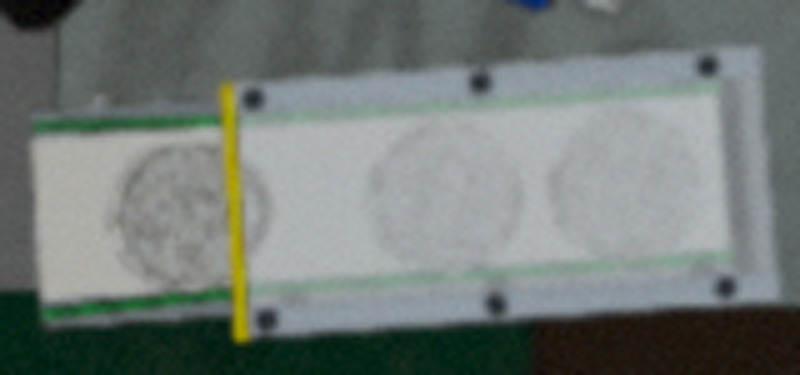

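The tub stands upright in the mouth at crop (193,214), under the lip. Now the stretch outwards.

Emit:
send_rows([
  {"claw": 0, "slide": [-3, -1.5, -1], "yaw": 0},
  {"claw": 0, "slide": [-4.5, -2.3, -1], "yaw": 0},
  {"claw": 0, "slide": [-4.5, -2.3, -1], "yaw": 0},
  {"claw": 0, "slide": [-4.5, -2.3, -1], "yaw": 0},
  {"claw": 0, "slide": [-4.5, -2.3, 0], "yaw": 0},
  {"claw": 0, "slide": [-4.5, -2.3, 0], "yaw": 0},
  {"claw": 0, "slide": [0, 0, 0], "yaw": 0},
])

```text
time: 13.0
position: [0.1192, -0.7922, 0.2894]
ee_rot: [-3.111, -0.083, 1.668]
force: [-0.0, -0.2, -2.2]
gripper_width: 0.0002
```

```bash
cat >> h.py <<'E'
def tilt():
    R=Ro.from_euler("xyz",ctrl.sense()["ee_rot"]).as_matrix()
    u=np.array([-.0905,.9959,0]);v=np.array([.9959,.0905,0])
    z=R[:,2]; print(" tool z: along lane %.3f across %.3f up %.3f tilt deg %.1f; tool y across %.3f along %.3f up %.3f"%(z@u,z@v,z[2],np.degrees(np.arccos(-z[2])),R[:,1]@v,R[:,1]@u,R[2,1]))
E
python3 - <<'E'
from h import *
delta([.09,-.95,.3]);tilt()
E
```

```text
t 13.0 pos [ 0.1192 -0.7922  0.2894] rpy [-3.111 -0.083  1.668] F [-0.  -0.2 -2.2] w 0.0002 
 q [-1.506  0.736  0.713 -0.034  1.774 -1.609] 
 tool d cm [-15.28  -4.5   -2.2 ]
 tool z: along lane 0.082 across -0.031 up -0.996 tilt deg 5.0; tool y across 1.000 along 0.009 up -0.030
```

Emit:
send_rows([
  {"claw": 0, "slide": [-4, -1, 0], "yaw": 0},
  {"claw": 0, "slide": [-4, -1, 0], "yaw": 0},
  {"claw": 0, "slide": [-4, 0, 0], "yaw": 0},
  {"claw": 0, "slide": [-4, 0, 0], "yaw": 0},
  {"claw": 0, "slide": [-4, 0, 0], "yaw": 0},
  {"claw": 0, "slide": [0, 0, 0], "yaw": 0},
])

```text
time: 13.6
position: [0.1197, -0.8922, 0.2129]
ee_rot: [-3.119, -0.084, 1.676]
force: [-0.8, 0.3, -1.3]
gripper_width: 0.0007
```

Run:
```python
from h import *
delta([.09,-.95,.3]);tilt()
```

```text
t 13.6 pos [ 0.1197 -0.8922  0.2129] rpy [-3.119 -0.084  1.676] F [-0.8  0.3 -1.3] w 0.0007 
 q [-1.515  1.2    0.103 -0.028  1.921 -1.63 ] 
 tool d cm [-4.69 -3.77 -9.06]
 tool z: along lane 0.083 across -0.024 up -0.996 tilt deg 5.0; tool y across 1.000 along 0.017 up -0.022
```

Emit:
send_rows([
  {"claw": 0, "slide": [-4, 0, -4], "yaw": 0},
  {"claw": 0, "slide": [-4, 0, -4], "yaw": 0},
  {"claw": 0, "slide": [-4, 0, -4], "yaw": 0},
  {"claw": 0, "slide": [-4, 0, -4], "yaw": 0},
  {"claw": 0, "slide": [0, 0, 0], "yaw": 0},
])

```text
time: 14.1
position: [0.1231, -0.9049, 0.3235]
ee_rot: [-3.123, 0.059, 1.682]
force: [-0.8, 0.2, 0.7]
gripper_width: 0.0004
```

Run:
```python
from h import *
delta([.09,-.95,.3]);tilt()
```

```text
t 14.1 pos [ 0.1231 -0.9049  0.3235] rpy [-3.123  0.059  1.682] F [-0.8  0.2  0.7] w 0.0004 
 q [-1.516  1.087  0.088 -0.016  1.907 -1.633] 
 tool d cm [-3.97 -3.74  2.66]
 tool z: along lane -0.059 across -0.018 up -0.998 tilt deg 3.5; tool y across 1.000 along 0.020 up -0.019
```

Emit:
send_rows([
  {"claw": 0, "slide": [-4, 0, -4], "yaw": 0},
  {"claw": 0, "slide": [-4, 0, -4], "yaw": 0},
  {"claw": 0, "slide": [-4, 0, -4], "yaw": 0},
  {"claw": 0, "slide": [-4, 0, -4], "yaw": 0},
  {"claw": 0, "slide": [-4, 0, -4], "yaw": 0},
  {"claw": 0, "slide": [-4, 0, -4], "yaw": 0},
  {"claw": 0, "slide": [0, 0, 0], "yaw": 0},
])

```text
time: 14.8
position: [0.1203, -0.9004, 0.4775]
ee_rot: [-3.126, 0.255, 1.685]
force: [-0.5, 0.1, 0.6]
gripper_width: 0.0011
```

Run:
```python
from h import *
delta([.09,-.95,.3]);tilt()
```

```text
t 14.8 pos [ 0.1203 -0.9004  0.4775] rpy [-3.126  0.255  1.685] F [-0.5  0.1  0.6] w 0.0011 
 q [-1.525e+00  9.190e-01  8.800e-02  1.000e-03  1.879e+00 -1.637e+00] 
 tool d cm [ 0.04 -3.28 18.39]
 tool z: along lane -0.253 across -0.010 up -0.967 tilt deg 14.7; tool y across 1.000 along 0.020 up -0.015
```

Emit:
send_rows([
  {"claw": 0, "slide": [-4, 0, -4], "yaw": 0},
  {"claw": 0, "slide": [-4, 0, -4], "yaw": 0},
  {"claw": 0, "slide": [-4, 0, -4], "yaw": 0},
  {"claw": 0, "slide": [-4, 0, -4], "yaw": 0},
  {"claw": 0, "slide": [-4, 0, -4], "yaw": 0},
  {"claw": 0, "slide": [-4, 0, -4], "yaw": 0},
  {"claw": 0, "slide": [-4, 0, -4], "yaw": 0},
  {"claw": 0, "slide": [-4, 0, -4], "yaw": 0},
  {"claw": 0, "slide": [0, 0, 0], "yaw": 0},
])

```text
time: 15.7
position: [0.1129, -0.8488, 0.6796]
ee_rot: [-3.129, 0.505, 1.689]
force: [-1.2, 0.9, 0.8]
gripper_width: 0.0001
```

Run:
```python
from h import *
delta([.2,-.6,.4]);tilt()
```

```text
t 15.7 pos [ 0.1129 -0.8488  0.6796] rpy [-3.129  0.505  1.689] F [-1.2  0.9  0.8] w 0.0001 
 q [-1.543  0.693  0.088  0.032  1.855 -1.641] 
 tool d cm [34.25 11.75 12.86]
 tool z: along lane -0.484 across 0.000 up -0.875 tilt deg 28.9; tool y across 1.000 along 0.021 up -0.011
```

Emit:
send_rows([
  {"claw": 0, "slide": [-4, 0, -4], "yaw": 0},
  {"claw": 0, "slide": [-4, 0, -4], "yaw": 0},
  {"claw": 0, "slide": [-4, 0, -4], "yaw": 0},
  {"claw": 0, "slide": [-4, 0, -4], "yaw": 0},
  {"claw": 0, "slide": [3, 0, 2], "yaw": 0},
  {"claw": 0, "slide": [3, 0, 2], "yaw": 0},
  {"claw": 0, "slide": [3, 0, 2], "yaw": 0},
  {"claw": 0, "slide": [0, 0, 0], "yaw": 0},
])

```text
time: 16.5
position: [0.1026, -0.7777, 0.699]
ee_rot: [-3.13, 0.632, 1.69]
force: [0.1, -0.7, -3.6]
gripper_width: 0.0007
```

Run:
```python
from h import *
delta([.25,-.55,.45]);tilt()
```

```text
t 16.5 pos [ 0.1026 -0.7777  0.699 ] rpy [-3.13   0.632  1.69 ] F [ 0.1 -0.7 -3.6] w 0.0007 
 q [-1.564  0.23   0.746  0.055  1.536 -1.664] 
 tool d cm [31.53 17.43  7.58]
 tool z: along lane -0.591 across 0.005 up -0.807 tilt deg 36.2; tool y across 1.000 along 0.022 up -0.009
```

Run:
```python
import cv2
a=cv2.imread("pics/scene4.png");cv2.imwrite("pics/scene4d.png",cv2.resize(a[90:240,100:260],None,fx=5,fy=4,interpolation=cv2.INTER_CUBIC))
a=cv2.imread("pics/top0.png");cv2.imwrite("pics/top0_l.png",cv2.resize(a[140:300,130:290],None,fx=3.7,fy=3.7,interpolation=cv2.INTER_CUBIC))
```

```text
(no output)
```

View pics/scene4d.png

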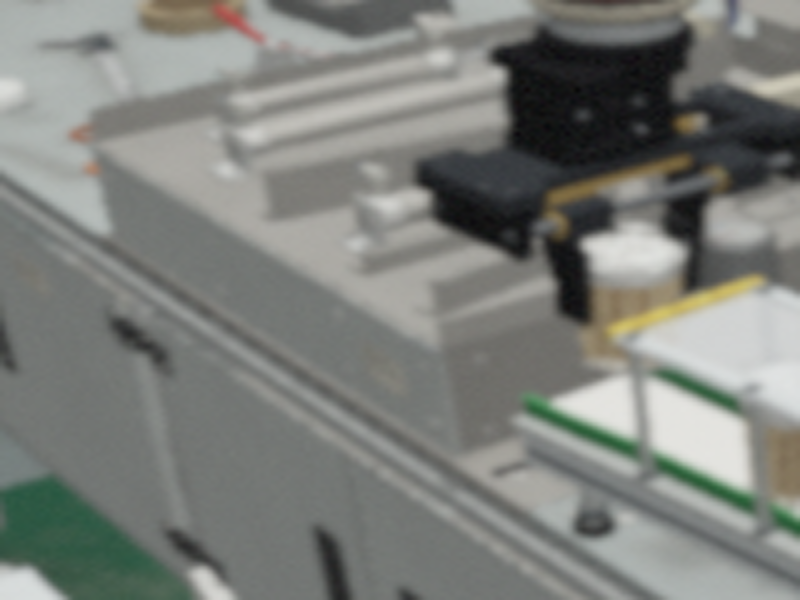

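View pics/top0_l.png

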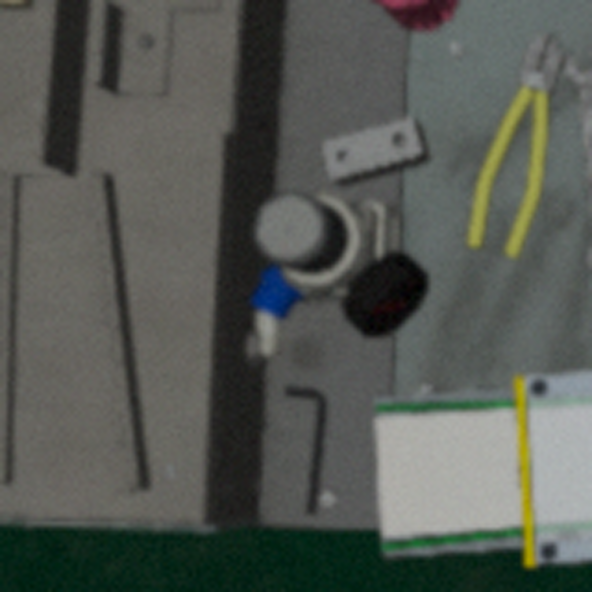

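Run:
```python
from h import *
m=viewer.camera_model("scene");mt=viewer.camera_model("top")
b=on_z(m,[(192.4,202)],0)[0];print(b)
for z in(.06,.08,.1,.12):print(z,on_z(m,[(188.6,175)],z)[0],on_z(mt,[(187.6,270)],z)[0],on_z(mt,[(200.5,270)],0)[0])
# rib corner near: scene (435,280)->
print(on_z(m,[(187,160)],.15),on_z(mt,[(169,272)],.15))
# regulator top
print(on_z(mt,[(130+292/3.7,140+230/3.7)],.15),on_z(mt,[(130+387/3.7,140+295/3.7)],.05))
```

```text
[0.39700896 0.12834572 0.        ]
0.06 [0.41917185 0.17427389 0.06      ] [0.41306182 0.13165491 0.06      ] [0.41124738 0.12076546 0.        ]
0.08 [0.4026978  0.14102118 0.08      ] [0.41397036 0.1250768  0.08      ] [0.41124738 0.12076546 0.        ]
0.1 [0.38622376 0.10776848 0.1       ] [0.4148789 0.1184987 0.1      ] [0.41124738 0.12076546 0.        ]
0.12 [0.36974972 0.07451577 0.12      ] [0.41578745 0.11192059 0.12      ] [0.41124738 0.12076546 0.        ]
[[0.38280422 0.09874894 0.15      ]] [[0.4120578  0.13953796 0.15      ]]
[[0.55268753 0.06578783 0.15      ]] [[0.52627614 0.03439207 0.05      ]]
```

Run:
```python
from h import *
m=viewer.camera_model("scene");mt=viewer.camera_model("top")
def tri(a,b):
    o1,d1=ray(m,[a]);o2,d2=ray(mt,[b]);d1=d1[0];d2=d2[0]
    s=np.linalg.lstsq(np.c_[d1,-d2],o2-o1,rcond=None)[0]
    p,q=o1+d1*s[0],o2+d2*s[1];return (p+q)/2,np.linalg.norm(p-q)
print(tri((247.7,147.5),(208.4,202.2)))
# cylinder radius in top
print(on_z(mt,[(130+257/3.7,202),(130+327/3.7,202)],.13))
```

```text
(array([0.55437744, 0.06825326, 0.14261081]), np.float64(0.0023012950010767473))
[[0.55500501 0.09123538 0.13      ]
 [0.55575208 0.05186156 0.13      ]]
```

Run:
```python
from h import *
delta([.42,.03,.32])
```

```text
t 16.5 pos [ 0.1026 -0.7777  0.699 ] rpy [-3.13   0.632  1.69 ] F [ 0.1 -0.7 -3.6] w 0.0007 
 q [-1.564  0.23   0.746  0.055  1.536 -1.664] 
 tool d cm [ 84.05  40.95 -15.03]
```

Emit:
send_rows([
  {"claw": 0, "slide": [2, 1, -0.4], "yaw": 0},
  {"claw": 0, "slide": [3.4, 1.7, -0.6], "yaw": 0},
  {"claw": 0, "slide": [3.4, 1.7, -0.6], "yaw": 0},
  {"claw": 0, "slide": [3.4, 1.7, -0.6], "yaw": 0},
  {"claw": 0, "slide": [3.4, 1.7, -0.6], "yaw": 0},
  {"claw": 0, "slide": [3.4, 1.7, -0.6], "yaw": 0},
  {"claw": 0, "slide": [3.4, 1.7, -0.6], "yaw": 0},
  {"claw": 0, "slide": [3.4, 1.7, -0.6], "yaw": 0},
  {"claw": 0, "slide": [3.4, 1.7, -0.6], "yaw": 0},
  {"claw": 0, "slide": [3.4, 1.7, -0.6], "yaw": 0},
  {"claw": 0, "slide": [2, 1, -0.4], "yaw": 0},
  {"claw": 0, "slide": [0, 0, 0], "yaw": 0},
])

```text
time: 17.7
position: [0.2428, -0.4438, 0.5987]
ee_rot: [3.125, 0.722, 1.666]
force: [0.0, -0.4, 0.5]
gripper_width: 0.0006
```

Run:
```python
from h import *
delta([.42,.03,.32]);tilt()
```

```text
t 17.7 pos [ 0.2428 -0.4438  0.5987] rpy [3.125 0.722 1.666] F [ 0.  -0.4  0.5] w 0.0006 
 q [-1.051 -0.556  1.669 -0.266  1.355 -1.187] 
 tool d cm [52.55 22.28 -8.76]
 tool z: along lane -0.660 across 0.019 up -0.751 tilt deg 41.4; tool y across 1.000 along 0.015 up 0.012
```

Emit:
send_rows([
  {"claw": 0, "slide": [2.6, 1.1, -0.4], "yaw": 0},
  {"claw": 0, "slide": [2.6, 1.1, -0.4], "yaw": 0},
  {"claw": 0, "slide": [2.6, 1.1, -0.4], "yaw": 0},
  {"claw": 0, "slide": [2.6, 1.1, -0.4], "yaw": 0},
  {"claw": 0, "slide": [2.6, 1.1, -0.4], "yaw": 0},
  {"claw": 0, "slide": [2.6, 1.1, -0.4], "yaw": 0},
  {"claw": 0, "slide": [2.6, 1.1, -0.4], "yaw": 0},
  {"claw": 0, "slide": [2.6, 1.1, -0.4], "yaw": 0},
  {"claw": 0, "slide": [2.6, 1.1, -0.4], "yaw": 0},
  {"claw": 0, "slide": [2.6, 1.1, -0.4], "yaw": 0},
  {"claw": 0, "slide": [2.6, 1.1, -0.4], "yaw": 0},
  {"claw": 0, "slide": [0, 0, 0], "yaw": 0},
])

```text
time: 18.9
position: [0.3543, -0.1942, 0.499]
ee_rot: [3.034, 0.767, 1.591]
force: [0.5, -1.1, 0.8]
gripper_width: 0.0005
```

Run:
```python
from h import *
delta([.42,.03,.32]);tilt()
```

```text
t 18.9 pos [ 0.3543 -0.1942  0.499 ] rpy [3.034 0.767 1.591] F [ 0.5 -1.1  0.8] w 0.0005 
 q [-0.12  -0.611  1.911 -0.732  1.567 -0.286] 
 tool d cm [28.47  7.25 -1.82]
 tool z: along lane -0.696 across 0.058 up -0.716 tilt deg 44.3; tool y across 0.997 along 0.004 up 0.077
```

Emit:
send_rows([
  {"claw": 0, "slide": [2.2, 0.6, -0.1], "yaw": 0},
  {"claw": 0, "slide": [2.2, 0.6, -0.1], "yaw": 0},
  {"claw": 0, "slide": [2.2, 0.6, -0.1], "yaw": 0},
  {"claw": 0, "slide": [2.2, 0.6, -0.1], "yaw": 0},
  {"claw": 0, "slide": [2.2, 0.6, -0.1], "yaw": 0},
  {"claw": 0, "slide": [2.2, 0.6, -0.1], "yaw": 0},
  {"claw": 0, "slide": [2.2, 0.6, -0.1], "yaw": 0},
  {"claw": 0, "slide": [2.2, 0.6, -0.1], "yaw": 0},
  {"claw": 0, "slide": [2.2, 0.6, -0.1], "yaw": 0},
  {"claw": 0, "slide": [2.2, 0.6, -0.1], "yaw": 0},
  {"claw": 0, "slide": [2, 0.5, -0.1], "yaw": 0},
  {"claw": 0, "slide": [0, 0, 0], "yaw": 0},
])

```text
time: 20.1
position: [0.443, -0.0106, 0.3887]
ee_rot: [2.945, 0.753, 1.512]
force: [-0.1, -0.2, -0.5]
gripper_width: 0.0005
```

Run:
```python
from h import *
delta([.42,.03,.32]);tilt()
```

```text
t 20.1 pos [ 0.443  -0.0106  0.3887] rpy [2.945 0.753 1.512] F [-0.1 -0.2 -0.5] w 0.0005 
 q [ 0.343 -0.253  1.866 -0.768  1.623  0.32 ] 
 tool d cm [ 7.55 -2.94  1.8 ]
 tool z: along lane -0.692 across 0.093 up -0.716 tilt deg 44.3; tool y across 0.990 along -0.014 up 0.142
```

Emit:
send_rows([
  {"claw": 0, "slide": [0.8, -0.8, 1.5], "yaw": 0.05},
  {"claw": 0, "slide": [1.5, -0.8, 1.5], "yaw": 0.05},
  {"claw": 0, "slide": [1.5, -0.8, 1.5], "yaw": 0},
  {"claw": 0, "slide": [1.5, -0.3, 1.5], "yaw": 0},
  {"claw": 0, "slide": [1.5, 0, 1], "yaw": 0},
  {"claw": 0, "slide": [0, 0, 0], "yaw": 0},
])

```text
time: 20.7
position: [0.4479, -0.0135, 0.3031]
ee_rot: [2.823, 0.714, 1.347]
force: [-0.2, -0.6, 1.0]
gripper_width: 0.0007
```

Run:
```python
from h import *
delta([.4215,.012,.20]);tilt()
for n in("wrist","scene"):
    im=viewer.get_image(n);cv2.imwrite(f"pics/{n}8.png",im[:,:,::-1])
a=cv2.imread("pics/scene8.png");cv2.imwrite("pics/scene8c.png",cv2.resize(a[70:270,130:350],None,fx=3,fy=3,interpolation=cv2.INTER_CUBIC))
```

```text
t 20.7 pos [ 0.4479 -0.0135  0.3031] rpy [2.823 0.714 1.347] F [-0.2 -0.6  1. ] w 0.0007 
 q [ 0.333 -0.207  1.987 -0.771  1.483  0.557] 
 tool d cm [ 8.19 -5.03  5.23]
 tool z: along lane -0.689 across 0.106 up -0.717 tilt deg 44.2; tool y across 0.967 along -0.098 up 0.237
```

View pics/scene8c.png

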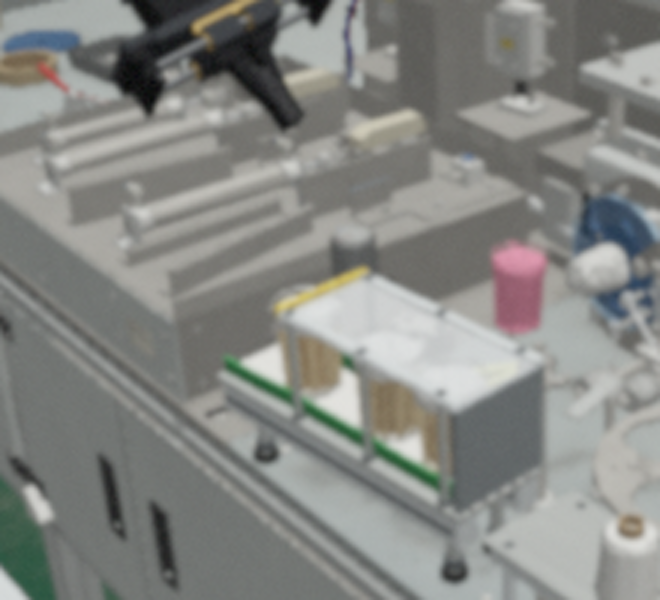

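View pics/wrist8.png

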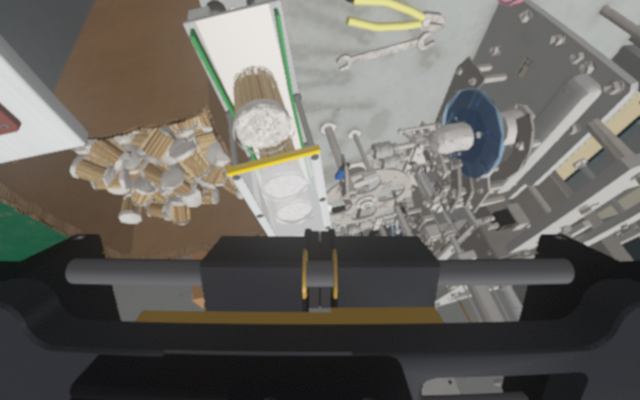

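Emit:
send_rows([
  {"claw": 0, "slide": [0.7, -0.6, 0], "yaw": -0.08},
  {"claw": 0, "slide": [0.8, -0.6, 0], "yaw": -0.08},
  {"claw": 0, "slide": [0.8, -0.5, 0], "yaw": -0.08},
  {"claw": 0, "slide": [0, 0, 0], "yaw": 0},
])

```text
time: 21.2
position: [0.437, 0.003, 0.2936]
ee_rot: [3.029, 0.765, 1.664]
force: [0.2, -0.7, -0.7]
gripper_width: 0.0004
```

Run:
```python
from h import *
delta([.4215,.012,.20]);tilt()
```

```text
t 21.2 pos [0.437  0.003  0.2936] rpy [3.029 0.765 1.664] F [ 0.2 -0.7 -0.7] w 0.0004 
 q [ 0.378 -0.209  2.007 -0.768  1.492  0.363] 
 tool d cm [ 7.24 -2.13  5.83]
 tool z: along lane -0.688 across 0.114 up -0.717 tilt deg 44.2; tool y across 0.993 along 0.080 up 0.081
```

Emit:
send_rows([
  {"claw": 0, "slide": [1.4, -0.4, 1.1], "yaw": 0},
  {"claw": 0, "slide": [1.4, -0.4, 1.1], "yaw": 0},
  {"claw": 0, "slide": [1.4, -0.4, 1.1], "yaw": 0},
  {"claw": 0, "slide": [1.4, -0.4, 1.1], "yaw": 0},
  {"claw": 0, "slide": [1.0, -0.3, 0.8], "yaw": 0},
  {"claw": 0, "slide": [0, 0, 0], "yaw": 0},
])

```text
time: 21.8
position: [0.4255, 0.0126, 0.2073]
ee_rot: [3.008, 0.762, 1.641]
force: [-0.2, 0.3, 0.2]
gripper_width: 0.0005
```

Run:
```python
from h import *
delta([.4215,.012,.118]);tilt()
```

```text
t 21.8 pos [0.4255 0.0126 0.2073] rpy [3.008 0.762 1.641] F [-0.2  0.3  0.2] w 0.0005 
 q [ 0.409 -0.125  2.106 -0.779  1.376  0.53 ] 
 tool d cm [ 6.14 -1.27  6.37]
 tool z: along lane -0.686 across 0.120 up -0.717 tilt deg 44.2; tool y across 0.993 along 0.072 up 0.097
```

Emit:
send_rows([
  {"claw": 0, "slide": [1.0, -0.3, 1.0], "yaw": 0},
  {"claw": 0, "slide": [1.2, -0.3, 1.2], "yaw": 0},
  {"claw": 0, "slide": [1.2, -0.2, 1.2], "yaw": 0},
  {"claw": 0, "slide": [1.2, -0.2, 1.2], "yaw": 0},
  {"claw": 0, "slide": [0.6, -0.1, 0.7], "yaw": 0},
  {"claw": 0, "slide": [0, 0, 0], "yaw": 0},
])

```text
time: 22.4
position: [0.4239, 0.0131, 0.1299]
ee_rot: [2.997, 0.759, 1.632]
force: [0.2, -0.3, 0.8]
gripper_width: 0.0002
```

Run:
```python
from h import *
delta([.4215,.012,.118]);tilt()
for n in("wrist","scene","top"):
    im=viewer.get_image(n);cv2.imwrite(f"pics/{n}9.png",im[:,:,::-1])
a=cv2.imread("pics/scene9.png");cv2.imwrite("pics/scene9c.png",cv2.resize(a[70:270,130:350],None,fx=3,fy=3,interpolation=cv2.INTER_CUBIC))
```

```text
t 22.4 pos [0.4239 0.0131 0.1299] rpy [2.997 0.759 1.632] F [ 0.2 -0.3  0.8] w 0.0002 
 q [ 4.120e-01  1.000e-03  2.156e+00 -8.130e-01  1.250e+00  6.690e-01] 
 tool d cm [ 0.75 -0.37  0.88]
 tool z: along lane -0.685 across 0.124 up -0.718 tilt deg 44.1; tool y across 0.992 along 0.070 up 0.104
```

View pics/scene9c.png

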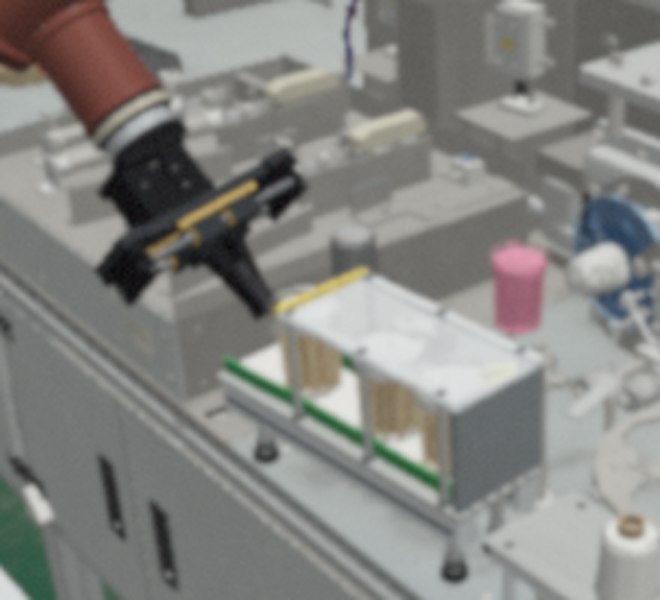

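View pics/wrist9.png

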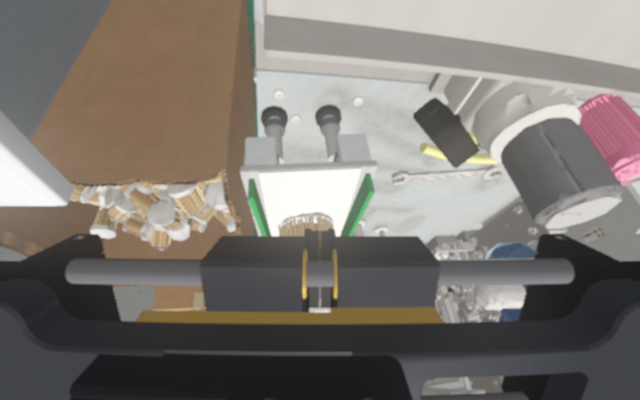

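```bash
cat >> h.py <<'E'
U=np.array([-.0905,.9959,0]);V=np.array([.9959,.0905,0]);G=np.array([.4289,-.0686,0])
def lane(along,across,z):
    p=np.array(ctrl.sense()["position"]);print("lane along %.1f across %.1f z %.1f mm"%((p-G)@U*1e3,(p-G)@V*1e3,p[2]*1e3))
    delta(G+U*along/1e3+V*across/1e3+np.array([0,0,z/1e3]))
E
python3 - <<'E'
from h import *
lane(80,0,119);lane(55,0,119)
E
```

```text
lane along 82.2 across 3.5 z 131.6 mm
t 22.55 pos [0.425  0.0135 0.1316] rpy [2.993 0.759 1.629] F [ 0.  -0.4  0.9] w 0.0005 
 q [ 4.120e-01 -1.000e-03  2.155e+00 -8.130e-01  1.251e+00  6.680e-01] 
 tool d cm [ 0.7  -0.5   1.01]
lane along 82.2 across 3.5 z 131.6 mm
t 22.55 pos [0.425  0.0135 0.1316] rpy [2.993 0.759 1.629] F [ 0.  -0.4  0.9] w 0.0005 
 q [ 4.120e-01 -1.000e-03  2.155e+00 -8.130e-01  1.251e+00  6.680e-01] 
 tool d cm [-1.11 -0.67  2.72]
```

Emit:
send_rows([
  {"claw": 0, "slide": [0.35, -0.3, 0.5], "yaw": 0},
  {"claw": 0, "slide": [0.35, -0.2, 0.5], "yaw": 0},
  {"claw": 0, "slide": [-0.7, 0, 0.7], "yaw": 0},
  {"claw": 0, "slide": [-0.4, 0, 0.4], "yaw": 0},
  {"claw": 0, "slide": [0, 0, 0], "yaw": 0},
])

```text
time: 23.05
position: [0.4256, -0.0052, 0.1199]
ee_rot: [2.987, 0.758, 1.625]
force: [-0.5, 1.2, -0.9]
gripper_width: 0.0008
```

Run:
```python
from h import *
lane(30,0,119);tilt()
for n in("scene",):
    im=viewer.get_image(n);cv2.imwrite(f"pics/{n}10.png",im[:,:,::-1])
a=cv2.imread("pics/scene10.png");cv2.imwrite("pics/scene10c.png",cv2.resize(a[140:260,190:320],None,fx=5,fy=5,interpolation=cv2.INTER_CUBIC))
```

```text
lane along 63.5 across 2.5 z 119.9 mm
t 23.05 pos [ 0.4256 -0.0052  0.1199] rpy [2.987 0.758 1.625] F [-0.5  1.2 -0.9] w 0.0008 
 q [ 0.371 -0.004  2.185 -0.837  1.204  0.669] 
 tool d cm [-2.38 -0.49  2.32]
 tool z: along lane -0.684 across 0.129 up -0.718 tilt deg 44.1; tool y across 0.991 along 0.070 up 0.112
```

View pics/scene10c.png

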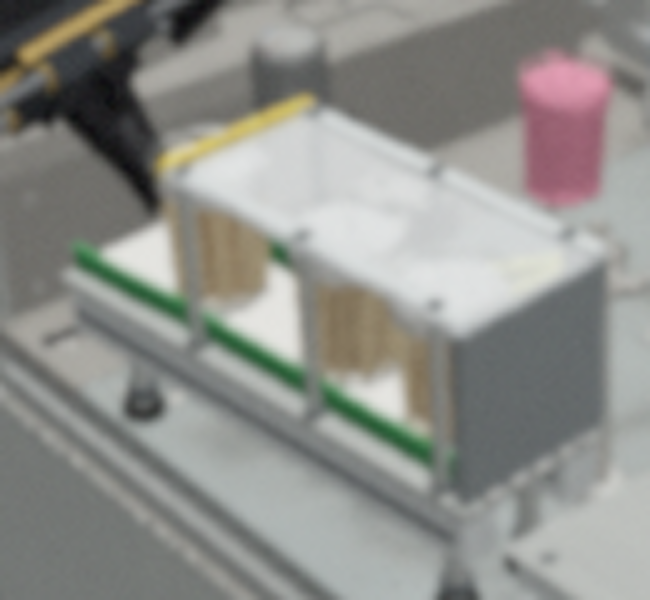

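Emit:
send_rows([
  {"claw": 0, "slide": [-0.34, -0.07, 0.33], "yaw": 0},
  {"claw": 0, "slide": [-0.34, -0.07, 0.33], "yaw": 0},
  {"claw": 0, "slide": [-0.34, -0.07, 0.33], "yaw": 0},
  {"claw": 0, "slide": [-0.34, -0.07, 0.33], "yaw": 0},
  {"claw": 0, "slide": [-0.34, -0.07, 0.33], "yaw": 0},
  {"claw": 0, "slide": [-0.34, -0.07, 0.33], "yaw": 0},
  {"claw": 0, "slide": [-0.34, -0.07, 0.33], "yaw": 0},
  {"claw": 0, "slide": [0, 0, 0], "yaw": 0},
])

```text
time: 23.9
position: [0.4265, -0.0416, 0.1195]
ee_rot: [2.986, 0.757, 1.624]
force: [-0.1, -0.3, -0.1]
gripper_width: 0.0002
```

Run:
```python
from h import *
lane(-14,0,119);tilt()
for n in("scene","top"):
    im=viewer.get_image(n);cv2.imwrite(f"pics/{n}11.png",im[:,:,::-1])
a=cv2.imread("pics/scene11.png");cv2.imwrite("pics/scene11c.png",cv2.resize(a[140:260,190:320],None,fx=5,fy=5,interpolation=cv2.INTER_CUBIC))
a=cv2.imread("pics/top11.png");cv2.imwrite("pics/top11c.png",cv2.resize(a[225:300,225:385],None,fx=5,fy=5,interpolation=cv2.INTER_CUBIC))
```

```text
lane along 27.2 across 0.0 z 119.5 mm
t 23.9 pos [ 0.4265 -0.0416  0.1195] rpy [2.986 0.757 1.624] F [-0.1 -0.3 -0.1] w 0.0002 
 q [ 0.285 -0.048  2.228 -0.867  1.152  0.62 ] 
 tool d cm [-2.95 -0.3   2.85]
 tool z: along lane -0.684 across 0.130 up -0.718 tilt deg 44.1; tool y across 0.991 along 0.070 up 0.113
```

View pics/scene11c.png

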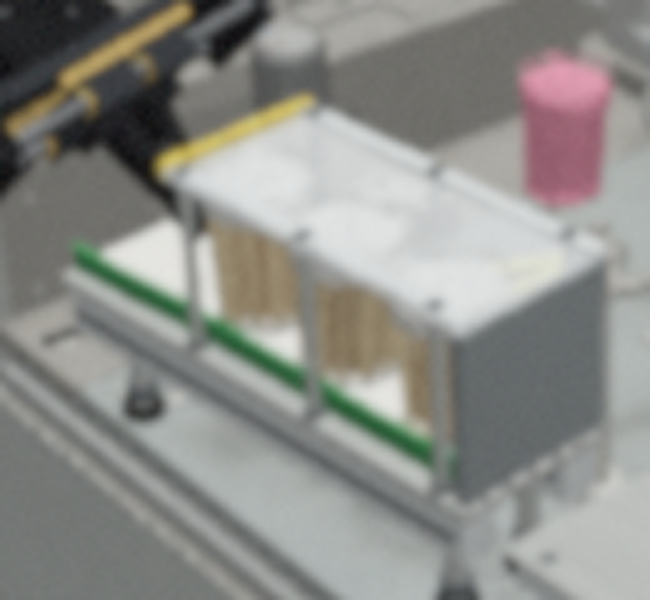

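View pics/top11c.png

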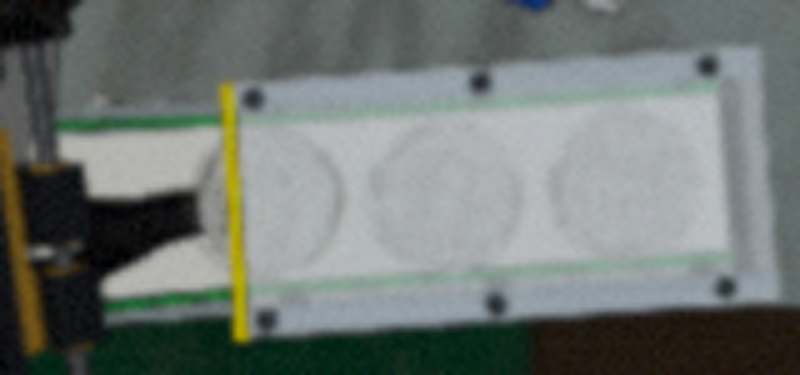

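Emit:
send_rows([
  {"claw": 0, "slide": [-0.34, 0, 0.33], "yaw": 0},
  {"claw": 0, "slide": [-0.34, 0, 0.33], "yaw": 0},
  {"claw": 0, "slide": [-0.34, 0, 0.33], "yaw": 0},
  {"claw": 0, "slide": [-0.34, -0.02, 0.33], "yaw": 0},
  {"claw": 0, "slide": [-0.34, -0.02, 0.33], "yaw": 0},
  {"claw": 0, "slide": [0, 0, 0], "yaw": 0},
])

```text
time: 24.6
position: [0.4307, -0.0662, 0.1194]
ee_rot: [2.985, 0.757, 1.625]
force: [-0.1, 0.7, -0.1]
gripper_width: 0.0005
```

Run:
```python
from h import *
lane(-14,0,119);tilt()
for n in("scene","top"):
    im=viewer.get_image(n);cv2.imwrite(f"pics/{n}12.png",im[:,:,::-1])
a=cv2.imread("pics/scene12.png");cv2.imwrite("pics/scene12c.png",cv2.resize(a[140:260,190:320],None,fx=5,fy=5,interpolation=cv2.INTER_CUBIC))
a=cv2.imread("pics/top12.png");cv2.imwrite("pics/top12c.png",cv2.resize(a[225:300,225:385],None,fx=5,fy=5,interpolation=cv2.INTER_CUBIC))
```

```text
lane along 2.2 across 2.0 z 119.4 mm
t 24.6 pos [ 0.4307 -0.0662  0.1194] rpy [2.985 0.757 1.625] F [-0.1  0.7 -0.1] w 0.0005 
 q [ 0.222 -0.067  2.247 -0.887  1.111  0.582] 
 tool d cm [-1.15 -0.32  1.11]
 tool z: along lane -0.684 across 0.131 up -0.718 tilt deg 44.1; tool y across 0.991 along 0.071 up 0.113
```

View pics/scene12c.png

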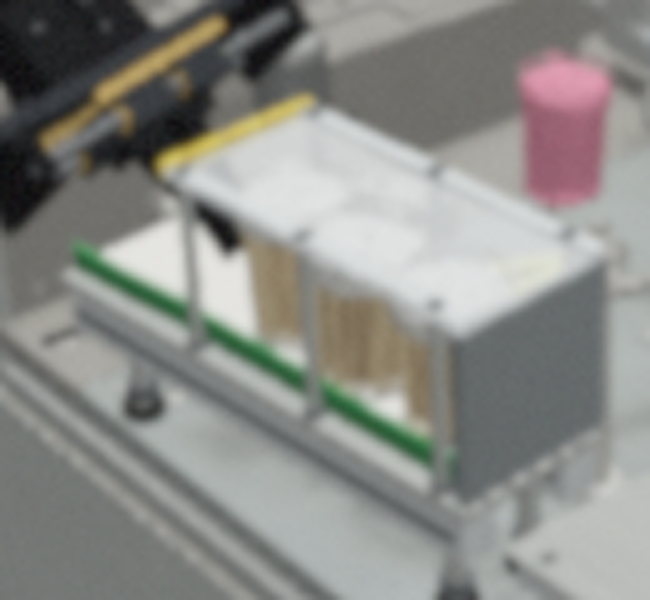

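View pics/top12c.png

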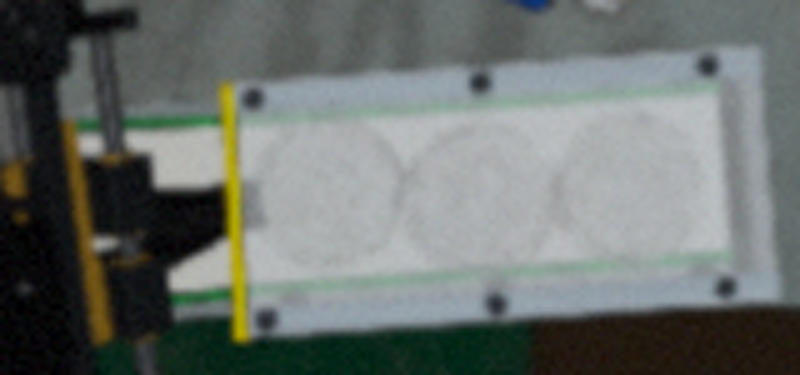

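Emit:
send_rows([
  {"claw": 0, "slide": [-0.3, -0.04, 0.3], "yaw": 0},
  {"claw": 0, "slide": [-0.3, -0.04, 0.3], "yaw": 0},
  {"claw": 0, "slide": [-0.3, -0.04, 0.3], "yaw": 0},
  {"claw": 0, "slide": [0, 0, 0], "yaw": 0},
])

```text
time: 25.1
position: [0.4318, -0.0793, 0.119]
ee_rot: [2.985, 0.757, 1.626]
force: [0.9, 0.7, -0.4]
gripper_width: 0.0003
```

Run:
```python
from h import *
lane(-14,1,119);tilt()
for n in("scene","top"):
    im=viewer.get_image(n);cv2.imwrite(f"pics/{n}13.png",im[:,:,::-1])
a=cv2.imread("pics/top13.png");cv2.imwrite("pics/top13c.png",cv2.resize(a[225:300,225:385],None,fx=5,fy=5,interpolation=cv2.INTER_CUBIC))
```

```text
lane along -10.9 across 2.0 z 119.0 mm
t 25.1 pos [ 0.4318 -0.0793  0.119 ] rpy [2.985 0.757 1.626] F [ 0.9  0.7 -0.4] w 0.0003 
 q [ 0.189 -0.077  2.258 -0.898  1.089  0.562] 
 tool d cm [-0.23 -0.12  0.2 ]
 tool z: along lane -0.683 across 0.132 up -0.718 tilt deg 44.1; tool y across 0.991 along 0.072 up 0.113
```

View pics/top13c.png

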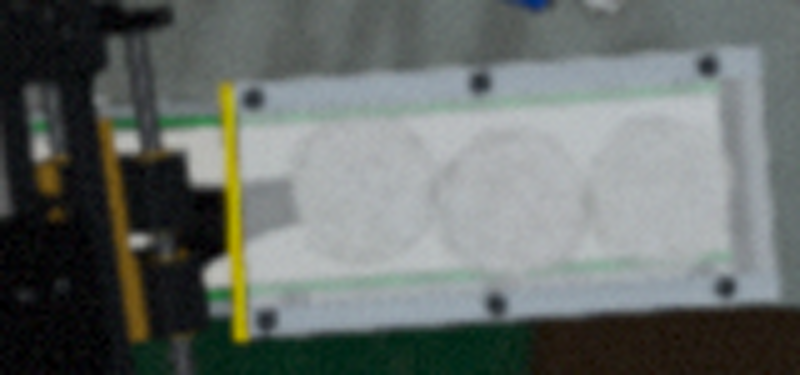

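Emit:
send_rows([
  {"claw": 0, "slide": [-0.15, -0.01, 0.14], "yaw": 0},
  {"claw": 0, "slide": [-0.15, -0.01, 0.14], "yaw": 0},
  {"claw": 0, "slide": [0, 0, 0], "yaw": 0},
])

```text
time: 25.5
position: [0.4324, -0.0832, 0.1189]
ee_rot: [2.985, 0.757, 1.626]
force: [-1.2, 0.4, 1.0]
gripper_width: 0.0005
```

Emit:
send_rows([
  {"claw": 0, "slide": [-0.1, -0.01, 0.1], "yaw": 0},
  {"claw": 0, "slide": [0, 0, 0], "yaw": 0},
])

```text
time: 25.7
position: [0.4325, -0.0847, 0.1189]
ee_rot: [2.985, 0.756, 1.626]
force: [0.3, -0.9, 0.9]
gripper_width: 0.0002
```

Run:
```python
from h import *
lane(-14,1,119)
for n in("scene","top"):
    im=viewer.get_image(n);cv2.imwrite(f"pics/{n}14.png",im[:,:,::-1])
a=cv2.imread("pics/top14.png");cv2.imwrite("pics/top14c.png",cv2.resize(a[225:300,225:385],None,fx=5,fy=5,interpolation=cv2.INTER_CUBIC))
```

```text
lane along -16.3 across 2.2 z 118.9 mm
t 25.7 pos [ 0.4325 -0.0847  0.1189] rpy [2.985 0.756 1.626] F [ 0.3 -0.9  0.9] w 0.0002 
 q [ 0.174 -0.081  2.261 -0.902  1.079  0.554] 
 tool d cm [ 0.16 -0.1  -0.18]
```

View pics/top14c.png

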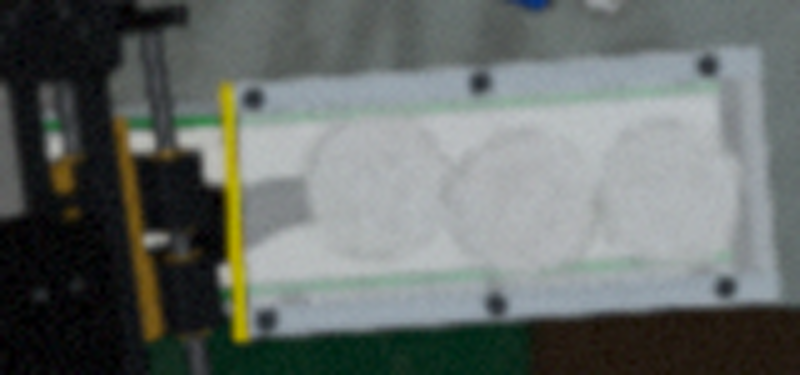

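Run:
```python
from h import *
m=viewer.camera_model("top")
for q in [(377,187),(523,200),(667,190)]:
    p=on_z(m,[(225+q[0]/5-.4,225+q[1]/5-.4)],.165)[0]
    print(np.round([(p-G)@U*1e3+196,(p-G)@V*1e3],1))
```

```text
[143.3   5.1]
[87.8 -3.7]
[32.5 -3.8]
```

Emit:
send_rows([
  {"claw": 0, "slide": [-0.12, -0.02, 0.11], "yaw": 0},
  {"claw": 0, "slide": [0, 0, 0], "yaw": 0},
])

```text
time: 26.0
position: [0.4327, -0.086, 0.1188]
ee_rot: [2.985, 0.756, 1.626]
force: [-0.2, 1.5, 0.5]
gripper_width: 0.0005
```

Emit:
send_rows([
  {"claw": 0, "slide": [-0.12, -0.02, 0.11], "yaw": 0},
  {"claw": 0, "slide": [0, 0, 0], "yaw": 0},
])

```text
time: 26.2
position: [0.4331, -0.0866, 0.1187]
ee_rot: [2.983, 0.754, 1.626]
force: [-1.8, 4.3, 2.2]
gripper_width: 0.0006
```

Emit:
send_rows([
  {"claw": 0, "slide": [-0.12, -0.02, 0.11], "yaw": 0},
  {"claw": 0, "slide": [0, 0, 0], "yaw": 0},
])

```text
time: 26.4
position: [0.4337, -0.0865, 0.1187]
ee_rot: [2.981, 0.75, 1.625]
force: [-2.1, 4.8, 2.6]
gripper_width: 0.0006
```

Run:
```python
from h import *
lane(-14,1,119)
for n in("scene","top"):
    im=viewer.get_image(n);cv2.imwrite(f"pics/{n}15.png",im[:,:,::-1])
a=cv2.imread("pics/top15.png");cv2.imwrite("pics/top15c.png",cv2.resize(a[225:300,225:385],None,fx=5,fy=5,interpolation=cv2.INTER_CUBIC))
```

```text
lane along -18.3 across 3.1 z 118.7 mm
t 26.4 pos [ 0.4337 -0.0865  0.1187] rpy [2.981 0.75  1.625] F [-2.1  4.8  2.6] w 0.0006 
 q [ 0.165 -0.087  2.264 -0.9    1.069  0.545] 
 tool d cm [ 0.29 -0.18 -0.34]
```

View pics/top15c.png

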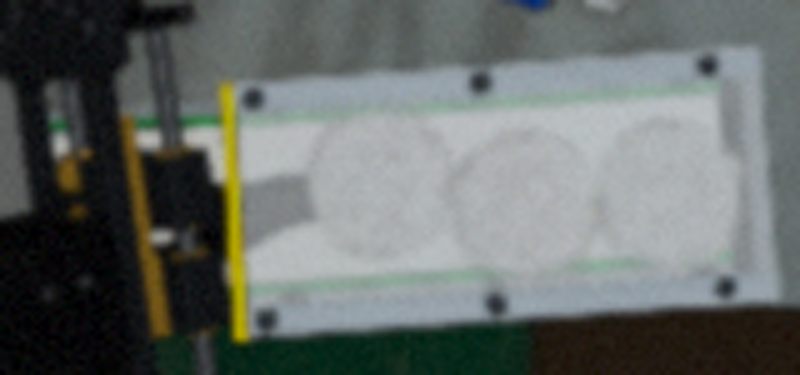

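The force rose to about 5 N and motion stopped, so the row is closed against the stop. I'll back out along the lane.

Emit:
send_rows([
  {"claw": 0, "slide": [0.1, 0, -0.1], "yaw": 0},
  {"claw": 0, "slide": [0.3, 0, -0.3], "yaw": 0},
  {"claw": 0, "slide": [0.7, 0.05, -0.7], "yaw": 0},
  {"claw": 0, "slide": [1, 0.1, -1], "yaw": 0},
  {"claw": 0, "slide": [1.2, 0.1, -1.2], "yaw": 0},
  {"claw": 0, "slide": [1.2, 0.1, -1.2], "yaw": 0},
  {"claw": 0, "slide": [1.2, 0.1, -1.2], "yaw": 0},
  {"claw": 0, "slide": [0.8, 0.1, -0.9], "yaw": 0},
  {"claw": 0, "slide": [0, 0, -1.5], "yaw": 0},
  {"claw": 0, "slide": [0, 0, -2], "yaw": 0},
  {"claw": 0, "slide": [-1, 0, -2], "yaw": 0},
  {"claw": 0, "slide": [0, 0, 0], "yaw": 0},
])

```text
time: 27.7
position: [0.4102, 0.0436, 0.17]
ee_rot: [2.985, 0.753, 1.628]
force: [0.6, -0.2, 1.1]
gripper_width: 0.0005
```

Run:
```python
from h import *
lane(70,0,300)
for n in("scene","top","wrist"):
    im=viewer.get_image(n);cv2.imwrite(f"pics/{n}16.png",im[:,:,::-1])
a=cv2.imread("pics/top16.png");cv2.imwrite("pics/top16c.png",cv2.resize(a[225:300,225:385],None,fx=5,fy=5,interpolation=cv2.INTER_CUBIC))
a=cv2.imread("pics/scene16.png");cv2.imwrite("pics/scene16c.png",cv2.resize(a[140:260,190:320],None,fx=5,fy=5,interpolation=cv2.INTER_CUBIC))
```

```text
lane along 113.4 across -8.5 z 170.0 mm
t 27.7 pos [0.4102 0.0436 0.17  ] rpy [2.985 0.753 1.628] F [ 0.6 -0.2  1.1] w 0.0005 
 q [ 0.488 -0.066  2.129 -0.769  1.352  0.651] 
 tool d cm [-12.04   2.    -6.31]
```

View pics/top16c.png

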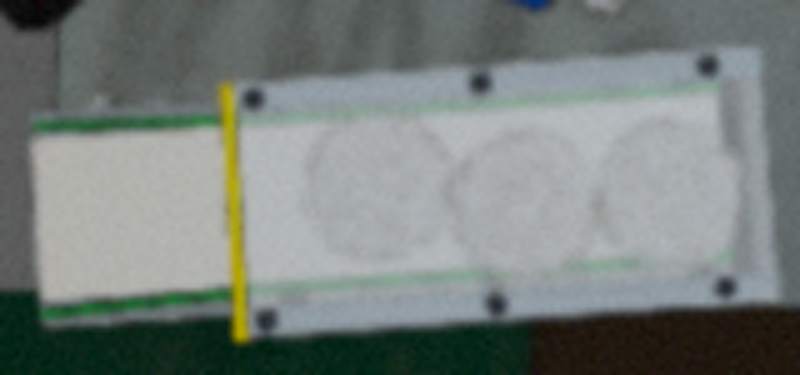

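View pics/scene16c.png

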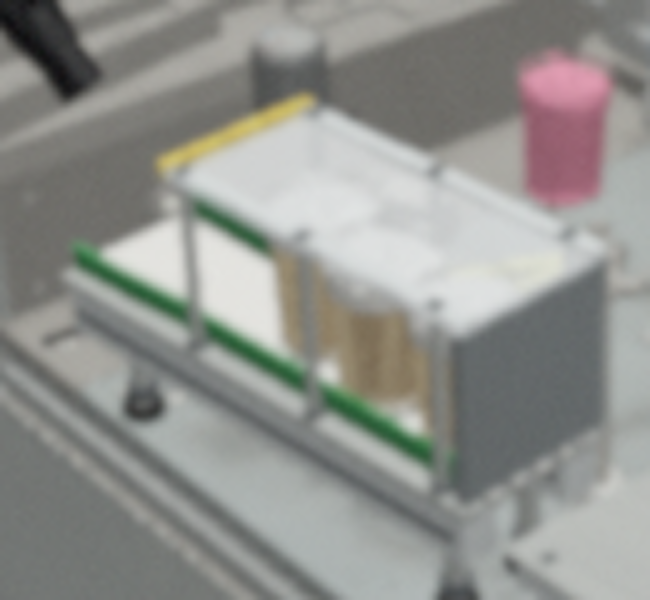

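View pics/wrist16.png

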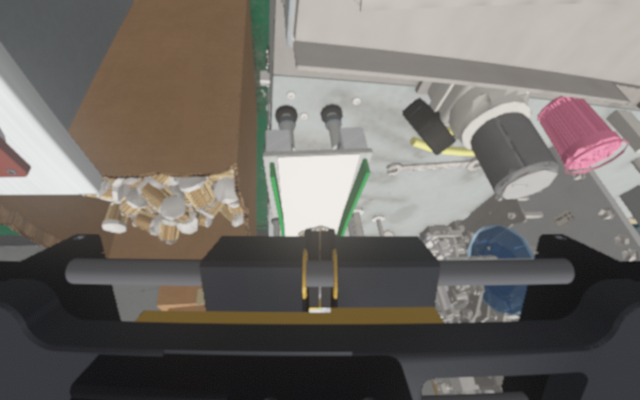

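Run:
```python
from h import *
m=viewer.camera_model("top")
ims=[viewer.get_image("top") for _ in range(8)]
im=np.mean(ims,0).astype(np.float32)[:,:,1]
c=cv2.resize(im[232:296,270:385],None,fx=6.5,fy=6.5,interpolation=cv2.INTER_CUBIC)
c=np.clip((c-120)*2.0,0,255)
lo,hi=np.percentile(cv2.resize(im[240:290,285:370],None,fx=1,fy=1),[2,98]);print(lo,hi)
c=cv2.resize(im[232:296,270:385],None,fx=6.5,fy=6.5,interpolation=cv2.INTER_CUBIC)
c=np.clip((c-lo)/(hi-lo)*255,0,255).astype(np.uint8)
cv2.imwrite("pics/top17.png",c)
# predicted positions of a closed row
L=cv2.cvtColor(c,cv2.COLOR_GRAY2BGR)
for a,ac in((29,-3.5),(87,-3.5),(144.5,4)):
    ctr=G+U*(a-196)/1e3+V*ac/1e3+np.array([0,0,.165])
    t=np.linspace(0,6.28,60);P=np.array([ctr+.029*np.array([np.cos(k),np.sin(k),0]) for k in t])
    q=((proj(m,P)-[270,232]+.5)*6.5-.5).astype(int);cv2.polylines(L,[q],True,(0,0,255),1)
cv2.imwrite("pics/top17b.png",L)
```

```text
57.3725 185.0
```

View pics/top17b.png

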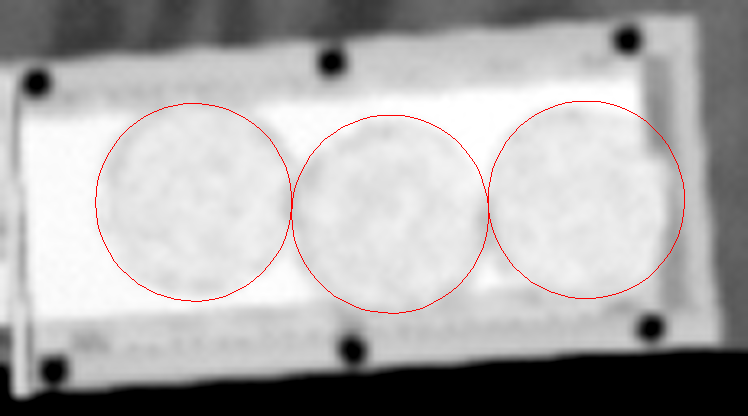

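View pics/top17.png

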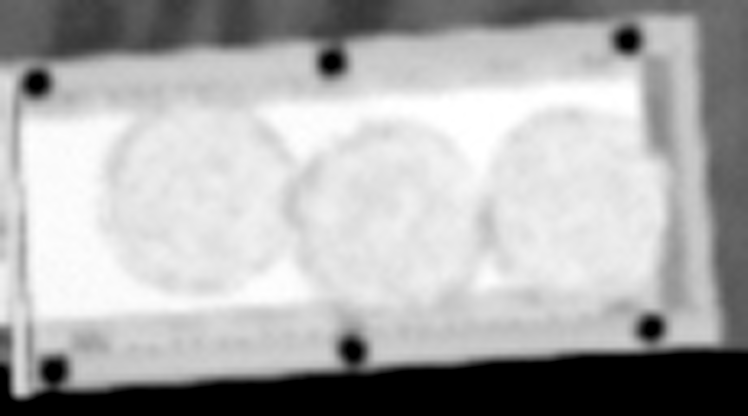

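Run:
```python
from h import *
a=cv2.GaussianBlur(cv2.imread("pics/top0.png"),(5,5),0).astype(int);im=viewer.get_image("top")[:,:,::-1]
b=cv2.GaussianBlur(np.ascontiguousarray(im),(5,5),0).astype(int)
d=(abs(a-b).max(2)>25).astype(np.uint8)
n,l,s,c=cv2.connectedComponentsWithStats(d)
print([x.tolist() for x in s[1:] if x[4]>15])
cv2.imwrite("pics/top18.png",im)
```

```text
[[0, 234, 188, 166, 11642], [404, 255, 23, 24, 341], [370, 256, 3, 12, 30], [396, 257, 8, 19, 78], [190, 272, 30, 18, 286], [185, 305, 8, 26, 106], [163, 327, 8, 4, 22], [181, 327, 10, 13, 57], [625, 378, 6, 6, 16], [604, 380, 7, 4, 19], [580, 386, 11, 8, 61], [578, 387, 31, 13, 120], [173, 389, 58, 11, 497]]
```

View pics/top18.png

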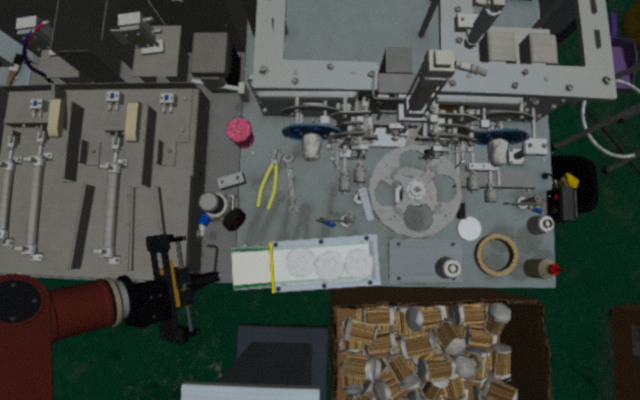

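Run:
```python
from h import *
print(ctrl.sense()["force"],ctrl.sense()["time"]);print(ctrl.sign_off())
```

```text
[ 0.12872538 -0.11594139 -0.17999261] 28.3
the job is handed in; nothing more can be done
None
```

The loose tub is in the lane and all three tubs stand upright in a closed row against the end stop. I handed the job in at 28.3 s of the 58 s allowed.

**How it was done:** I picked the tub off the stand and set it upright in the mouth, centred between the guides. The interface has no tilt command, so I slanted the tool to about 44° by stretching past the arm's reach. I then pushed the row in under the guard with the closed fingers until motion stopped at about 5 N, and backed out.

**Last checks:**
- **Row:** the final top and scene pictures show three upright tubs. Their spacing in the picture equals their apparent width, about 188 px, so they are touching, and the far tub meets the stop.
- **Bystanders:** comparing the top view before and after shows only the moved tubs and the arm changed. The hex key was partly hidden by the gripper, so I could not confirm it directly; the fingers passed above it at about 0.12 m or more.
- **Force:** about 0 N at hand-in, with the robot touching nothing.

**What disagreed or was imperfect:**
- **Slight zigzag:** the last tub sits about 5 mm to one side and the others about 4 mm to the other. The guides leave about 4 mm of play each way.
- **Scale:** my top-view measurements through the guard read about 3–4% small. The measured spacing came out near 56 mm where 58 mm was expected.
- **Joint 3:** it read 0.088 rad while stretched, against a lower limit of 0.09. Joint readings had differed from the stated start by about 0.002 rad. I can't rule out that this counts as passing the range.

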